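# Change the boards in the soldering frame

## Task

The boards with red stickers, clamped in the soldering frame, have failed: pull up the frame's spring plunger knob, draw the blue rail towards the robot to the next hole and let the pin snap in, then push every red-stickered board down through the spring flap of the red scrap box, so that the flap swings shut behind it. Lay all the fresh boards from the blue mat flat on the ledges between the two rails, heat-sink fins running from rail to rail, and only then pull the knob again and slide the rail back to the hole it came from, so that its pin snaps in and both rails' grooves hold the boards. Leave everything else on the bench where it is.

Things in the scene. Friction and masses are not known exactly. Their poses are not given: they have to be found in the camera images.
- frame: aluminium soldering frame, fixed (place and yaw vary), 143 mm along x, 260 mm along y, 30 mm high. x points from the sliding rail to the fixed rail (away from the robot), y along the rails to the left; origin on the bench, midway between the grooves when shut. Side bars along x at y = +-119 mm, 18 mm wide, 16 mm high; the left one has three pin holes, 15 mm apart
- seat_mid (a point): frame axes; at x = y = 0, z = 20 mm, the height of the ledges the boards lie on; a clamped board has its origin at about x = 0. Each rail has a ledge (top at 20 mm, reaching 22 mm inward from its groove's bottom). Ledges run from y = -110 to +110 mm: room for four boards side by side in any order, e.g. at y = -81, -27, +27, +81 mm, 36 mm between heat sinks
- fixed_lip (a point): frame axes; middle of the fixed rail's lip, top face (30 mm high). The lip of each rail lies over its ledge (underside at 25 mm, reaching 4 mm inward from the groove's bottom); the 5 mm space between is the groove for a board's edge. Groove bottoms: fixed rail x = +31 mm; sliding rail x = -31 mm less the rail's joint value
- open_mid (a point): frame axes; x = -7.5 mm, y = 0, z = 20 mm: middle of the space between the lips when the rail is in its second hole. That space is 69 mm wide, so a 60 mm board goes straight down or up there. A board that still has an edge under a lip must be slid to this middle along x before it is lifted
- rail (a joint): the blue sliding rail (near the robot), m: 0 = shut, in the first hole, grooves 62 mm apart for 60 mm boards; grows as it is drawn towards the robot (frame -x); 0.015 = next (second) hole, then 0.030. Play about 1 mm in a hole. Slides with 1 to 2 N, plus the boards' friction, once the pin is out; it pushes the boards along as it shuts
- rail_mid (a point): middle of the sliding rail's top face (30 mm high), 6 mm outside its groove's bottom
- plunger (a joint): lift of the spring plunger, m: 0 = pin fully down in a hole, at most 0.011. The pin reaches 6.5 mm into the hole: pull the knob up 8 to 10 mm to free the rail. Spring: 5 N at 0, 8 N at the top. Let go between holes, the pin rests on the bar (about 0.0065) and drops in when the rail comes over a hole
- knob (a point): centre of the black plunger knob (orange dot on top) on the sliding rail's left end block: 24 mm across, 20 mm high (10 mm above and below this point). It lifts straight up and travels with the rail. At rest 63 mm above the bench, frame x = -46 mm less the rail's value, y = +119 mm. Below it a sleeve 15 mm across down to the block (30 x 22 mm, top at 32 mm)
- scrap_box: red scrap box, fixed (place and yaw vary, left or right of the frame): 165 x 165 mm, 215 mm high, hollow, walls 4 mm; origin at the centre of its underside, z up
- slot (a point): centre of the opening in the box's top, 215 mm above the bench, box axes: 88 mm along x, 126 mm along y, edged in yellow on three sides, closed by the grey flap just below the top. The top is 4 mm thick; below it the box is wider
- flap (a joint): flap angle, rad: 0 = shut (level), up to 1.45 hanging inside. Hinged along the opening's +x edge, it swings down; a light spring (0.02 N m) shuts it. Push a board, held level by its heat sink, 60 mm side along the box's x, straight down until its underside is 45 mm below the box's top, let go (20 mm more opening will do): it drops, and the flap follows the fingers out
- mat: blue bench mat, 220 x 220 x 2 mm, fixed, on the other side of the frame from the scrap box; origin at the centre of its underside. The fresh boards lie on it
- failed1: failed driver board, green, red round stickers on board and heat sink, clamped in the frame at the start, x along the frame's x: 60 (x) x 46 (y) x 3 mm, 90 g; origin at the centre of the underside. In its middle a black finned heat sink, to grip it by: 36 mm along x, 18 mm along y, top 30 mm above the underside; other parts are under 12 mm and near the corners. May be absent (None)
- failed2: the same as failed1. May be absent (None)
- failed3: the same as failed1. May be absent (None)
- fresh1: fresh driver board (no sticker), lying loose on the blue mat; green circuit board, same sizes as failed1. May be absent (None)
- fresh2: fresh driver board (no sticker), lying loose on the blue mat; green circuit board, same sizes as failed1. May be absent (None)
- fresh3: fresh driver board (no sticker), lying loose on the blue mat; green circuit board, same sizes as failed1. May be absent (None)
- fresh4: fresh driver board (no sticker), lying loose on the blue mat; green circuit board, same sizes as failed1. May be absent (None)
- spool: bystander: solder spool, standing, 54 mm across, 46 mm high; origin at the centre of its underside
- cutters: bystander: side cutters lying flat, black and white handles, 110 mm long, 12 mm thick; origin near the pivot
- screwdriver: bystander: screwdriver with yellow handle, lying, 170 mm long
- flux: bystander: small bottle, 32 mm across, 75 mm high; origin at the centre of its underside
- magnifier: bystander: lens on a black cast base 60 x 80 mm, 165 mm high; origin at the centre of its underside
Mind the look-alikes: they are no part of the job. Leave any purple look-alike of the fresh4 alone. What is shaped like the fresh3 but purple is not meant.

How it is judged:
By the outcome, as a careful person would: the job done as asked, in the order asked, and still so for the second after the job is handed in, with the robot touching nothing.
Of failed1, failed2, failed3 only 2 to 3 are there at a start; the rules pass over those that are not, and their reading is None.
Of fresh1, fresh2, fresh3, fresh4 only 3 to 4 are there at a start; the rules pass over those that are not, and their reading is None.
At some moment in a run one of fresh1, fresh2, fresh3, fresh4 may be knocked a few centimetres aside while the robot is not near it.
It also fails if it takes over 210 s, if anything falls off the work surface, if the arm or the gripper's body presses on something with over 40 N, if the wrist force passes 120 N, or if a joint passes its speed limit or range.

## Robot

A 6-joint arm with a two-finger parallel gripper is mounted at the origin on the work surface. World frame = base frame: x ahead of the robot, y to its left, z up, the work surface at z = 0. Lengths are in m, angles in rad, forces in N, time in s.
With the tool pointing down it reaches from about 0.25 to 0.775 m from the base axis. Payload 4 kg.
Tool frame: the origin (TCP) lies midway between the tips of the shut fingers; the grasp point (between the pads) lies grip_point_offset behind it (grip_point_offset is the distance from the TCP to the grasp point, in m); z points along the fingers, y is the line along which they close (so a half turn about z gives the same grasp; the last joint's range is limited). The gripper opens to 94 mm and grips with 3 to 60 N. Pads are 16 mm wide; open, the fingers measure 119 mm over their backs; the gripper's body (75 mm by 177 mm) begins 78 mm behind the grasp point.
Start: joints at [1.24, 0.087, 1.371, -0, 1.684, -0.103], TCP at [0.124, 0.536, 0.206] pointing down, gripper open.
Joint ranges: [-3.1, 3.1], [-0.76, 2.03], [0.27, 2.55], [-1.08, 4.22], [0.17, 2.65], [-2.57, 2.57]. Speed limits (rad/s): [2.79, 2.79, 3.14, 3.14, 3.14, 3.14].

## Interface

Orientations are given as [roll, pitch, yaw] about the fixed x, y, z axes, in that order (R = Rz(yaw) Ry(pitch) Rx(roll)).
In Python, from bench import * gives the robot as it stands. The module is installed in compiled form; this text tells all that it offers.
- The arm moves only by the tool apply_moves, never from a script. Its argument "commands" is a list of rows, each a list of 7 numbers: the turn, a rotation vector about the world's x, y, z in rad, then the shift along the world's x, y, z in m, then the opening in per cent of the stroke, from 0 (shut) to 100 (fully open). In form: [[ax, ay, az, x, y, z, jaw], ...]. A call has exactly 5 rows; each row is the pose to reach, as a shift and turn from the pose commanded when the call began; what a row does not reach only later rows make up. A row lasts 1/10 s, in which the tool goes at most 50 mm and 8.59 degrees, less where a joint would pass 70% of its speed; a pose out of reach is approached as far as the arm can. A call with a gripper value outside its range is refused whole. The fingers move at their own pace and stop on an object; the grip force is fixed at half the most. Time passes only in rows, so rows that repeat a pose let the fingers close, or fill a call up. It gives the time, the measured TCP pose, the force, the opening and the grip force at its end, in the units of the state.
- get_obs(): the state, without advancing time (a new reading comes with each control period).
- snapshot(name): name is "scene" or "top"; returns a dict with "pixels" (400x640x3 uint8, red, green, blue), "vertical_fov" (degrees; the focal length in pixels is half the picture's height over the tangent of half this angle, whatever the lens; pixels are square), "cx", "cy" (the principal point, pixels), "k1" (the pictures are not rectified: a ray, as slopes to the right and down, at radius r is drawn at 1 + k1 r^2 times it, then the intrinsics apply), "rvec" (rotation vector, rad) and "tvec" (3), from world to camera coordinates, as OpenCV has them. Camera axes: x right, y down, z forward; pixel columns grow to the right and rows downward; lengths in m; the calibration is good to about 2 mm. A picture is of the moment at which its call begins. There is no depth.
- close_job(): hands the job in; it is judged then, once.
Trained networks look in the newest picture that a camera, given by its name, has taken for a name from the list of things; names that differ only in an ending like _2 or _b are one class to them, and where a whole thing is asked for, a point or a joint stands for the part that bears it (a point fixed in the world has none). Each returns a list of dicts, best first, with "score" (0 to 1); they miss things now and then, are a little off and sometimes report something else, mostly with a low value. They report only what shows in the picture. A call takes as long as a camera call. They do not tell look-alikes from the thing itself.
- masks_of(camera, query): "mask" (400x640 bool, what is visible of it) and "extent" ([left, top, right, bottom] in pixels, round what is visible of it).
- place_of(camera, query): "pixel" ([column, row] in pixels: a listed point, or the origin of a listed thing).
The state is a dict: "time": time; "joint_positions": joint angles; "qvel": joint speeds; "joint_torque": joint torques, N m; "tool_pos": TCP position; "ee_rot": TCP orientation; "wrist_force": force on the tool from outside, world axes, zero at the start; "wrist_torque": the same for the moment, N m; "width": finger opening in m; "finger_force": force on a finger pad.
Only numpy, scipy, OpenCV 4.12 (cv2) and the standard library are available. Lean on these libraries where they do the work, as an engineer would, in place of code of your own. Each camera call takes 0.05 s, during which the arm holds its last target. There are 200 camera calls.

## Working session

There is one attempt and no reset: what is moved stays moved. The work goes in short steps, Python scripts to look and compute and a tool call to move; the robot and the scene stay as the last step left them, time stands still between calls to the robot, and variables do not carry over. Pictures are saved under pics/ and viewed, at most 14 in all, crops included, and the job is handed in when it is done.

Besides the shell and the picture viewer there is one more tool, called after "Call:" as name([rows], argument=value, ...), one row to a line, values as JSON. apply_moves: Moves the arm, as the interface text tells. Its arguments: {"type":"object","properties":{"commands":{"type":"array"}},"required":["commands"]}

```bash
mkdir -p pics; cat > h.py <<'E'
from bench import *
import numpy as np, cv2
def cam(s):
    f=200/np.tan(np.radians(s["vertical_fov"])/2)
    R,_=cv2.Rodrigues(np.array(s["rvec"],float)); t=np.array(s["tvec"],float).ravel()
    K=np.array([[f,0,s["cx"]],[0,f,s["cy"]],[0,0,1]]); D=np.array([s["k1"],0,0,0,0.])
    return K,D,R,t
def toworld(s,px,z):
    K,D,R,t=cam(s); px=np.array(px,float).reshape(-1,1,2)
    n=cv2.undistortPoints(px,K,D,criteria=(3,50,1e-9)).reshape(-1,2)
    d=np.c_[n,np.ones(len(n))]@R; c=-R.T@t
    return c+d*((z-c[2])/d[:,2])[:,None]
def topix(s,P):
    K,D,R,t=cam(s)
    return cv2.projectPoints(np.array(P,float).reshape(-1,1,3),np.array(s["rvec"],float),t,K,D)[0].reshape(-1,2)
def save(s,name,crop=None,k=1):
    im=s["pixels"][:,:,::-1]
    if crop: a,b,c,d=crop; im=im[b:d,a:c]
    cv2.imwrite("pics/"+name,cv2.resize(im,None,fx=k,fy=k,interpolation=cv2.INTER_CUBIC))
E
python3 - <<'E'
from h import *
np.set_printoptions(precision=4,suppress=True)
s={}
for n in ("scene","top"):
    s[n]=snapshot(n); save(s[n],n+"0.png")
    K,D,R,t=cam(s[n]); print(n,K[0,0],D[0],-R.T@t)
Z=dict(seat_mid=.02,fixed_lip=.03,rail_mid=.03,knob=.063,slot=.215,failed1=.02,fresh1=.002,mat=0,scrap_box=0,frame=0,open_mid=.02)
for q,z in Z.items():
  for n in ("top","scene"):
    for r in place_of(n,q):
        if r["score"]>.25: print(q,n,round(r["score"],2),np.round(r["pixel"],1),toworld(s[n],r["pixel"],z)[0])
o=get_obs(); print(o)
E
```

```text
scene 424.15788432941946 -0.07013865517281954 [ 0.999  -0.6445  0.7126]
top 448.5664731020077 -0.07079663756507631 [0.3346 0.0165 1.1954]Traceback (most recent call last):
  File "<stdin>", line 11, in <module>
  File "h.py", line 10, in toworld
    n=cv2.undistortPoints(px,K,D,criteria=(3,50,1e-9)).reshape(-1,2)
      ~~~~~~~~~~~~~~~~~~~^^^^^^^^^^^^^^^^^^^^^^^^^^^^^
cv2.error: OpenCV(4.12.0) :-1: error: (-5:Bad argument) in function 'undistortPoints'
> Overload resolution failed:
>  - undistortPoints() got an unexpected keyword argument 'criteria'
>  - undistortPoints() got an unexpected keyword argument 'criteria'
```

View pics/scene0.png

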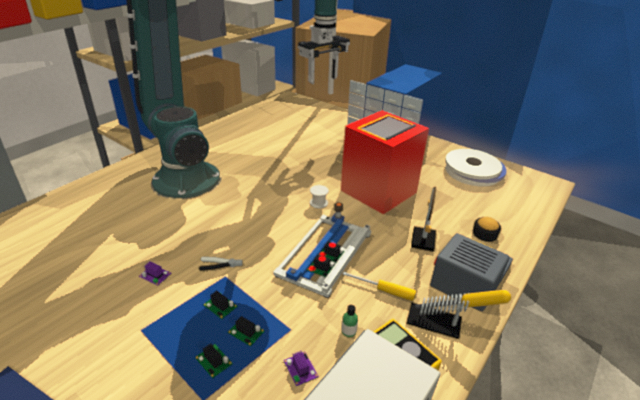

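View pics/top0.png

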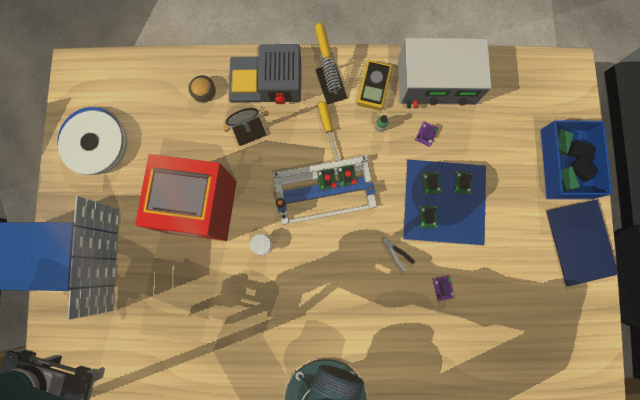

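The scene view shows two red-stickered boards in the frame near (325,258). Three fresh boards lie on the mat at (219,303), (246,328) and (213,357), with purple look-alikes at (155,271) and (301,367). The top view shows:
- knob at (281,202)
- red box with its flap at (179,195)
- failed boards at (327,178) and (349,173)
- fresh boards at (432,182), (463,182) and (429,216)
- purple look-alikes at (427,133) and (443,288)

```bash
sed -i 's/cv2.undistortPoints(px,K,D,criteria=(3,50,1e-9))/cv2.undistortPointsIter(px,K,D,None,None,(3,50,1e-9))/' h.py
python3 - <<'E'
from h import *
np.set_printoptions(precision=4,suppress=True)
s={n:snapshot(n) for n in ("scene","top")}
Z=dict(seat_mid=.02,fixed_lip=.03,rail_mid=.03,knob=.063,slot=.215,failed1=.02,fresh1=.002)
for q,z in Z.items():
  for n in ("top","scene"):
    for r in place_of(n,q):
        if r["score"]>.25: print(q,n,round(r["score"],2),np.round(r["pixel"],1),toworld(s[n],r["pixel"],z)[0])
# yaw from heat sink / board masks, top camera
for q in ("failed1","fresh1"):
    for r in masks_of("top",q):
        if r["score"]>.25: print(q,r["extent"],cv2.minAreaRect(np.argwhere(r["mask"])[:,::-1].astype(np.float32)))
o=get_obs(); print({k:o[k] for k in("time","tool_pos","ee_rot","wrist_force","width")}); 
save(s["top"],"c1.png",(265,150,385,240),5)
save(s["top"],"c2.png",(130,145,240,245),5)
save(s["top"],"c3.png",(398,115,498,305),3)
E
```

```text
seat_mid top 0.64 [320.2 181.3] [0.5668 0.0109 0.02  ]
seat_mid scene 0.94 [335.9 250.9] [0.5723 0.0093 0.02  ]
seat_mid scene 0.71 [246.8 328.5] [ 0.5718 -0.2934  0.02  ]
fixed_lip top 0.85 [316.4 164.7] [0.6099 0.0209 0.03  ]
fixed_lip scene 0.93 [347.4 251.4] [0.6009 0.0161 0.03  ]
fixed_lip scene 0.39 [388.5 125.1] [0.3144 0.709  0.03  ]
rail_mid top 0.95 [325.1 194.5] [ 0.5294 -0.0019  0.03  ]
rail_mid top 0.67 [429.6 186.1] [ 0.5514 -0.2795  0.03  ]
rail_mid top 0.52 [429.6 214.6] [ 0.4753 -0.2764  0.03  ]
rail_mid scene 0.97 [321.6 247.2] [ 0.5438 -0.0115  0.03  ]
knob top 0.45 [277.7 204.4] [0.4985 0.1197 0.063 ]
knob scene 0.42 [339.2 206.7] [0.5039 0.115  0.063 ]
knob scene 0.42 [215.8 333.4] [ 0.5623 -0.3601  0.063 ]
slot top 0.89 [180.8 194.4] [0.4994 0.3227 0.215 ]
slot scene 0.84 [390.3 127. ] [0.51   0.3347 0.215 ]
failed1 top 0.77 [325.6 182.8] [ 0.5627 -0.0035  0.02  ]
failed1 top 0.58 [279.7 202.3] [0.5104 0.1184 0.02  ]
failed1 top 0.58 [446.6 199.5] [ 0.5169 -0.3263  0.02  ]
failed1 top 0.57 [347.5 175.5] [ 0.5825 -0.0622  0.02  ]
failed1 scene 0.91 [325.1 267.6] 
[... 1218 characters left out ...]
39126586914), 23.96249008178711)
fresh1 [454.8, 173.3, 470.8, 196.2] ((462.92889404296875, 182.9949188232422), (17.526775360107422, 21.51660919189453), 4.085616588592529)
fresh1 [420.8, 173.2, 438.2, 194.5] ((430.78997802734375, 183.0299835205078), (22.344575881958008, 16.82914161682129), 81.8698959350586)
fresh1 [432.4, 272.4, 455.7, 302.9] ((443.5000305175781, 288.0000305175781), (24.122285842895508, 18.631032943725586), 78.69007110595703)
fresh1 [274.7, 200.5, 288.4, 207.0] ((280.0, 202.5), (9.0, 8.0), 90.0)
{'time': 1.05, 'tool_pos': array([0.1242, 0.5358, 0.2055]), 'ee_rot': array([3.1415, 0.    , 2.9138]), 'wrist_force': array([-0.9123, -0.5784,  0.4324]), 'width': 0.09325845882332968}
```

View pics/c1.png

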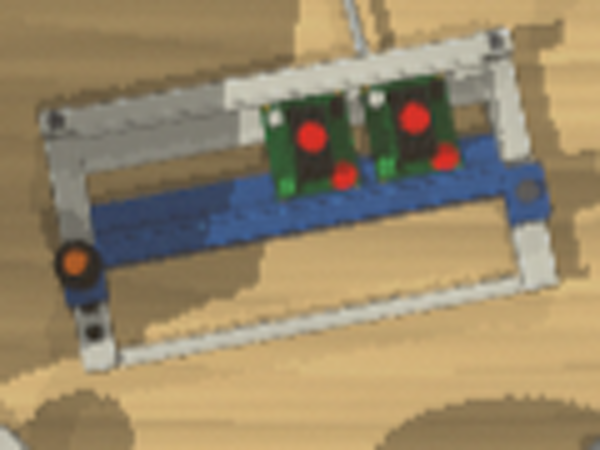

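View pics/c2.png

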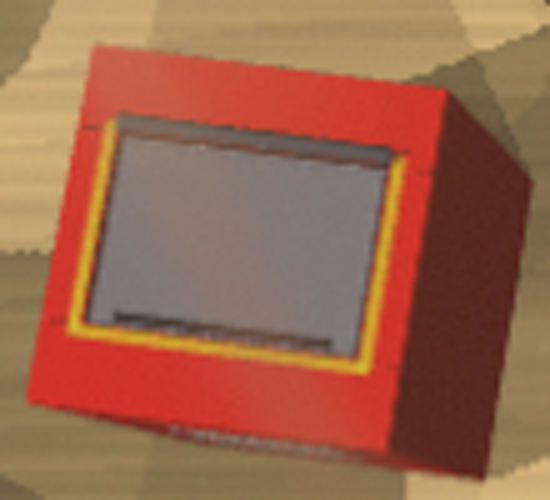

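View pics/c3.png

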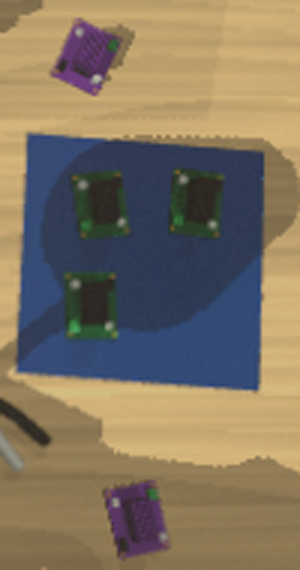

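The crops show the frame turned about +10° and the box about −8°, with its hinge (grey bar) on the far side. The fresh heat sinks sit at about crop-c3 (101,198), (198,198) and (96,304). Candidates for the fresh boards in the top image:
- **Green:** (432,182), (463,182) and (429,216). I choose these.
- **Purple look-alikes:** (427,133) and (443,288). I leave these alone.

Now to measure the poses.

```bash
python3 - <<'E'
from h import *
import bench
np.set_printoptions(precision=4,suppress=True)
print("gpo",grip_point_offset if 'grip_point_offset' in dir() else [x for x in dir(bench) if x[0]!='_'])
s=snapshot("top")
c1=lambda x,y:(265+x/5-.4,150+y/5-.4); c2=lambda x,y:(130+x/5-.4,145+y/5-.4)
P=dict(knobdot=(c1(75,262),.073),rblock=(c1(528,188),.032),farL=(c1(42,110),.03),farR=(c1(508,30),.03),st1=(c1(312,137),.05),st2=(c1(415,118),.05),nearL=(c1(88,371),.016),nearR=(c1(556,284),.016))
W={k:toworld(s,p,z)[0] for k,(p,z) in P.items()}
for k,v in W.items(): print(k,v)
an=lambda a,b:np.degrees(np.arctan2(-(a-b)[0],(a-b)[1]))
print("yaw",an(W["knobdot"],W["rblock"]),an(W["farL"],W["farR"]),an(W["nearL"],W["nearR"]))
B=[toworld(s,c2(*q),.215)[0] for q in ((97,45),(447,90),(390,452),(30,402),(108,122),(402,155),(366,372),(72,332))]
for b in B: print(b)
print("box yaw",an(B[0],B[1]),an(B[3],B[2]),an(B[4],B[5]),an(B[7],B[6]),"mid",np.mean(B[:4],0),np.mean(B[4:],0))
# fresh: masks -> world rect ; dark heat sink blob
im=s["pixels"].astype(float); g=im.max(2)
for r in masks_of("top","fresh1"):
    if r["score"]<.25: continue
    m=r["mask"]; x0,y0,x1,y1=[int(v) for v in r["extent"]]
    w=toworld(s,np.argwhere(m)[:,::-1].astype(float),.005)[:,:2]
    rc=cv2.minAreaRect((w*1000).astype(np.float32))
    d=m&(g<50); wd=toworld(s,np.argwhere(d)[:,::-1].astype(float),.03)[:,:2] if d.sum()>5 else np.zeros((1,2))
    print("fresh",np.round([x0,y0,x1,y1]),rc,"dark",d.sum(),np.median(wd,0),wd.min(0),wd.max(0))
E
```

```text
gpo 0.0188
knobdot [0.5032 0.1141 0.073 ]
rblock [ 0.5483 -0.121   0.032 ]
farL [0.5914 0.1363 0.03  ]
farR [ 0.6346 -0.1123  0.03  ]
st1 [ 0.5722 -0.0067  0.05  ]
st2 [ 0.5823 -0.0605  0.05  ]
nearL [0.4535 0.1115 0.016 ]
nearR [ 0.4994 -0.1367  0.016 ]
yaw 10.86993118978003 9.873311140967555 10.456986945262772
[0.5936 0.4006 0.215 ]
[0.5717 0.2393 0.215 ]
[0.409  0.2592 0.215 ]
[0.4309 0.4215 0.215 ]
[0.5578 0.3933 0.215 ]
[0.542  0.2586 0.215 ]
[0.4443 0.2711 0.215 ]
[0.4622 0.4042 0.215 ]
box yaw -7.731173330582917 -7.705883949657399 -6.694819635216339 -7.673602464045005 mid [0.5013 0.3301 0.215 ] [0.5016 0.3318 0.215 ]
fresh [433 272 457 301] ((283.87127685546875, -312.01361083984375), (63.72389602661133, 49.840511322021484), 9.635854721069336) dark 2 [0. 0.] [0. 0.] [0. 0.]
fresh [415 126 436 144] ((704.4938354492188, -283.211669921875), (44.47968292236328, 61.235450744628906), 62.42163848876953) dark 0 [0. 0.] [0. 0.] [0. 0.]
fresh [452 170 473 195] ((566.866943359375, -378.55694580078125), (47.82109069824219, 61.033695220947266), 83.73475646972656) dark 142 [ 0.5666 -0.3738] [ 0.5462 -0.3928] [ 0.5843 -0.3492]
fresh [423 174 438 194] ((565.2037963867188, -288.9796142578125), (57.002235412597656, 42.400325775146484), 5.825115203857422) dark 129 [ 0.5625 -0.287 ] [ 0.5436 -0.3007] [ 0.5843 -0.2753]
fresh [148 173 207 215] ((537.4923706054688, 399.1910400390625), (147.283447265625, 108.40219116210938), 82.36720275878906) dark 0 [0. 0.] [0. 0.] [0. 0.]
```

Call:
apply_moves([
  [0,0,0.08,0.026,-0.036,0.018,100],
  [0,0,0.16,0.052,-0.072,0.036,100],
  [0,0,0.24,0.078,-0.108,0.054,100],
  [0,0,0.32,0.104,-0.144,0.072,100],
  [0,0,0.409,0.13,-0.18,0.09,100],
])

```text
time: 1.65
tool_pos: [0.2548, 0.3543, 0.2964]
ee_rot: [3.141, 0.001, -2.956]
wrist_force: [0.6, 0.4, 0.6]
width: 0.0938
finger_force: 0.0
```

Call:
apply_moves([
  [0,0,0,0.024,-0.04,0,100],
  [0,0,0,0.048,-0.08,0,100],
  [0,0,0,0.072,-0.12,0,100],
  [0,0,0,0.096,-0.16,0,100],
  [0,0,0,0.12,-0.2,0,100],
])

```text
time: 2.15
tool_pos: [0.3748, 0.1541, 0.2959]
ee_rot: [3.141, 0.001, -2.96]
wrist_force: [0.6, 0.3, -0.7]
width: 0.0941
finger_force: 0.0
```

Call:
apply_moves([
  [0,0,0,0.035,-0.01,-0.025,100],
  [0,0,0,0.07,-0.02,-0.05,100],
  [0,0,0,0.1,-0.03,-0.08,100],
  [0,0,0,0.129,-0.042,-0.12,100],
  [0,0,0,0.129,-0.042,-0.15,100],
])

```text
time: 2.65
tool_pos: [0.5051, 0.112, 0.1426]
ee_rot: [-3.141, -0.001, -2.963]
wrist_force: [0.7, 0.1, -0.3]
width: 0.0941
finger_force: 0.0
```

```bash
python3 - <<'E'
from h import *
o=get_obs(); print({k:np.round(o[k],4) for k in("time","joint_positions","tool_pos","ee_rot","wrist_force","width")})
s=snapshot("scene"); save(s,"k1.png",(250,130,450,290),3)
for r in place_of("scene","knob")[:2]: print(r["score"],r["pixel"],toworld(s,r["pixel"],.063))
E
```

```text
{'time': np.float64(2.65), 'joint_positions': array([ 1.0910e-01,  3.6800e-02,  1.5488e+00, -7.0000e-04,  1.5575e+00,
       -1.6401e+00]), 'tool_pos': array([0.5051, 0.112 , 0.1426]), 'ee_rot': array([-3.1410e+00, -1.5000e-03, -2.9632e+00]), 'wrist_force': array([ 0.6624,  0.0552, -0.3489]), 'width': np.float64(0.0941)}
0.56 [336.0, 206.9] [[0.49801673 0.10881988 0.063     ]]
```

View pics/k1.png

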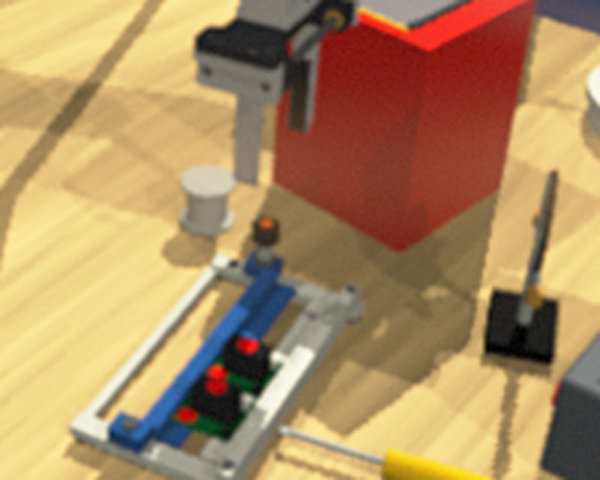

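The crop k1 shows the open fingers straddling a spot above the knob (265,232). I'll descend, grip it, lift 9 mm, draw the rail 15 mm, then lower and let go.

Call:
apply_moves([
  [0,0,0,-0.001,0.001,-0.03,100],
  [0,0,0,-0.001,0.002,-0.06,100],
  [0,0,0,-0.001,0.002,-0.09,100],
  [0,0,0,-0.001,0.002,-0.098,100],
  [0,0,0,-0.001,0.002,-0.098,60],
])

```text
time: 3.25
tool_pos: [0.502, 0.1161, 0.0481]
ee_rot: [3.141, -0.0, -2.96]
wrist_force: [0.7, 0.3, 0.5]
width: 0.089
finger_force: 0.0
```

Call:
apply_moves([
  [0,0,0,0,0,0,10],
  [0,0,0,0,0,0,10],
  [0,0,0,0,0,0,10],
  [0,0,0,0,0,0,10],
  [0,0,0,0,0,0,10],
])

```text
time: 3.75
tool_pos: [0.5025, 0.1158, 0.048]
ee_rot: [3.142, 0.001, -2.96]
wrist_force: [-0.6, 0.2, -0.4]
width: 0.0494
finger_force: 0.0
```

Call:
apply_moves([
  [0,0,0,0,0,0,10],
  [0,0,0,0,0,0,10],
  [0,0,0,0,0,0,10],
  [0,0,0,0,0,0,10],
  [0,0,0,0,0,0,10],
])

```text
time: 4.25
tool_pos: [0.5025, 0.1142, 0.0474]
ee_rot: [-3.139, -0.0, -2.961]
wrist_force: [0.6, -4.7, 0.9]
width: 0.0228
finger_force: 30.0
```

Call:
apply_moves([
  [0,0,0,0,0,0,10],
  [0,0,0,0,0,0.003,10],
  [0,0,0,0,0,0.006,10],
  [0,0,0,0,0,0.009,10],
  [0,0,0,0,0,0.009,10],
])

```text
time: 4.75
tool_pos: [0.5017, 0.114, 0.0548]
ee_rot: [-3.139, -0.002, -2.961]
wrist_force: [2.9, -5.7, -8.4]
width: 0.0229
finger_force: 30.0
```

Call:
apply_moves([
  [0,0,0,0,-0.001,0.001,10],
  [0,0,0,0,-0.0015,0.0015,10],
  [0,0,0,-0.003,-0.002,0.0015,10],
  [0,0,0,-0.006,-0.0026,0.0015,10],
  [0,0,0,-0.009,-0.0031,0.0015,10],
])

```text
time: 5.25
tool_pos: [0.4928, 0.1124, 0.0577]
ee_rot: [-3.141, -0.001, -2.96]
wrist_force: [2.4, -3.7, -8.4]
width: 0.0229
finger_force: 30.0
```

Call:
apply_moves([
  [0,0,0,-0.003,-0.0005,0,10],
  [0,0,0,-0.0058,-0.0011,0,10],
  [0,0,0,-0.0058,-0.0011,0,10],
  [0,0,0,-0.0058,-0.0011,0,10],
  [0,0,0,-0.0058,-0.0011,0,10],
])

```text
time: 5.75
tool_pos: [0.4866, 0.1113, 0.0576]
ee_rot: [-3.141, -0.002, -2.96]
wrist_force: [0.4, -5.4, -8.0]
width: 0.0231
finger_force: 30.0
```

Call:
apply_moves([
  [0,0,0,0,0,-0.003,10],
  [0,0,0,0,0,-0.006,10],
  [0,0,0,0,0,-0.009,10],
  [0,0,0,0,0,-0.0095,10],
  [0,0,0,0,0,-0.0095,10],
])

```text
time: 6.25
tool_pos: [0.4869, 0.1113, 0.0486]
ee_rot: [-3.141, -0.002, -2.96]
wrist_force: [-0.6, -5.7, -6.0]
width: 0.0233
finger_force: 30.0
```

Call:
apply_moves([
  [0,0,0,0,0,0,60],
  [0,0,0,0,0,0,60],
  [0,0,0,0,0,0,60],
  [0,0,0,0,0,0,60],
  [0,0,0,0,0,0.03,60],
])

```text
time: 6.75
tool_pos: [0.4842, 0.1118, 0.0751]
ee_rot: [3.14, -0.009, -2.96]
wrist_force: [0.1, -0.5, 0.5]
width: 0.0557
finger_force: 0.0
```

Call:
apply_moves([
  [0,0,0,0,0,0.04,60],
  [0,0,0,0,0,0.08,50],
  [0,0,0,0,-0.03,0.1,50],
  [0,0,0,0,-0.06,0.1,50],
  [0,0,0,-0.01,-0.1,0.1,50],
])

```text
time: 7.25
tool_pos: [0.4787, 0.0117, 0.1803]
ee_rot: [3.142, 0.004, -2.958]
wrist_force: [0.8, 0.4, -0.2]
width: 0.0469
finger_force: 0.0
```

```bash
python3 - <<'E'
from h import *
np.set_printoptions(precision=4,suppress=True)
s=snapshot("scene"); save(s,"k2.png",(270,180,390,300),5)
for q,z in (("knob",.063),("failed1",.02),("rail_mid",.03)):
  for r in place_of("scene",q)[:3]: print(q,r["score"],r["pixel"],toworld(s,r["pixel"],z))
yw=.1815;c,n=np.cos(yw),np.sin(yw)
for v in (0,.015):
  for h in (.063,.0695): print(v,h,topix(s,[.570+(-.046-v)*c-.119*n,.005+(-.046-v)*n+.119*c,h]))
E
```

```text
knob 0.54 [331.7, 204.6] [[0.4832 0.1099 0.063 ]]
failed1 0.86 [328.5, 254.0] [[ 0.5651 -0.0113  0.02  ]]
failed1 0.81 [321.5, 268.8] [[ 0.5831 -0.0626  0.02  ]]
rail_mid 0.93 [316.5, 242.4] [[ 0.5233 -0.0053  0.03  ]]
0 0.063 [[338.7244 206.8134]]
0 0.0695 [[338.8647 204.7972]]
0.015 0.063 [[333.5692 205.1663]]
0.015 0.0695 [[333.6913 203.1546]]
```

View pics/k2.png

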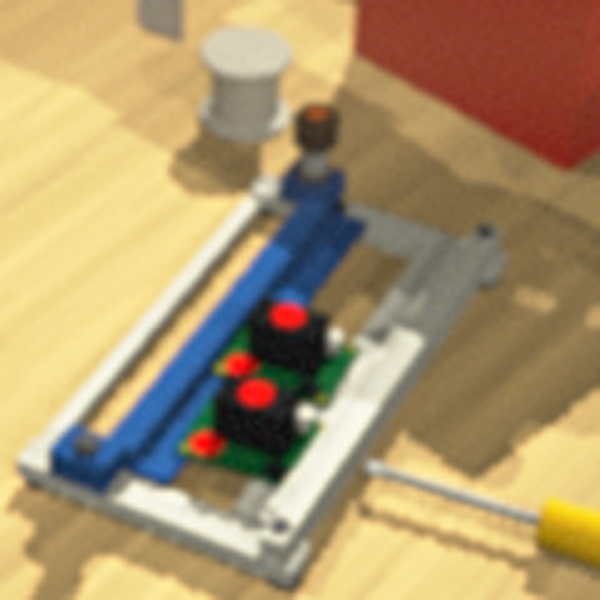

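The crop k2 shows the rail drawn clear with the knob seated (315,130). Both failed boards lie in the open frame, heat-sink stickers at crop (288,316) and (257,393).

```bash
python3 - <<'E'
from h import *
np.set_printoptions(precision=4,suppress=True)
s=snapshot("scene")
yw=.1815;R=np.array([[np.cos(yw),-np.sin(yw)],[np.sin(yw),np.cos(yw)]]);O=np.array([.570,.005])
im=s["pixels"].astype(int); m=((im[:,:,0]>150)&(im[:,:,1]<70)&(im[:,:,2]<70)).astype(np.uint8); m[:, :300]=0;m[:230]=0;m[290:]=0;m[:,350:]=0
n,l,st,ce=cv2.connectedComponentsWithStats(m)
for i in range(1,n):
    for z in (.05,):
        w=toworld(s,ce[i],z)[0,:2]; print(st[i,4],ce[i],w,"frame",(w-O)@R)
o=get_obs();print(o["time"],o["tool_pos"],o["ee_rot"],o["width"])
print("targets frame(-7.5):",(O+R@[-.0075,0])-O)
E
```

```text
25 [327.04 242.88] [ 0.5577 -0.0093] frame [-0.0147 -0.0119]
17 [317.8824 252.5882] [ 0.562  -0.0506] frame [-0.0179 -0.0533]
31 [321. 258.] [ 0.5788 -0.0606] frame [-0.0032 -0.0661]
17 [310.8824 268.4118] [ 0.5821 -0.1019] frame [-0.0074 -0.1074]
7.5 [0.4776 0.0121 0.1788] [ 3.1406  0.0008 -2.9607] 0.04700784617343822
targets frame(-7.5): [-0.0074 -0.0014]
```

Call:
apply_moves([
  [0,0,0,0.027,-0.007,-0.02,50],
  [0,0,0,0.054,-0.014,-0.04,50],
  [0,0,0,0.08,-0.0214,-0.065,50],
  [0,0,0,0.08,-0.0214,-0.095,50],
  [0,0,0,0.08,-0.0214,-0.115,50],
])

```text
time: 8.0
tool_pos: [0.5571, -0.0081, 0.0606]
ee_rot: [3.14, -0.003, -2.959]
wrist_force: [0.3, 0.1, -0.4]
width: 0.0472
finger_force: 0.0
```

Call:
apply_moves([
  [0,0,0,0,0,-0.015,50],
  [0,0,0,0,0,-0.03,50],
  [0,0,0,0,0,-0.035,50],
  [0,0,0,0,0,-0.035,10],
  [0,0,0,0,0,-0.035,10],
])

```text
time: 8.5
tool_pos: [0.5582, -0.0097, 0.0296]
ee_rot: [-3.141, 0.002, -2.96]
wrist_force: [-0.6, 0.5, 0.1]
width: 0.0342
finger_force: 0.0
```

Call:
apply_moves([
  [0,0,0,0,0,0,10],
  [0,0,0,0,0,0,10],
  [0,0,0,0,0,0,10],
  [0,0,0,0,0,0,10],
  [0,0,0,0,0,0,10],
])

```text
time: 9.0
tool_pos: [0.5582, -0.0097, 0.0297]
ee_rot: [-3.141, 0.002, -2.96]
wrist_force: [-0.3, 0.9, 5.9]
width: 0.0183
finger_force: 29.3
```

Call:
apply_moves([
  [0,0,0,0,0,0.0005,10],
  [0,0,0,0.0025,0.0005,0.001,10],
  [0,0,0,0.005,0.001,0.001,10],
  [0,0,0,0.0071,0.0013,0.001,10],
  [0,0,0,0.0071,0.0013,0.001,10],
])

```text
time: 9.5
tool_pos: [0.5644, -0.0089, 0.0297]
ee_rot: [-3.141, -0.001, -2.96]
wrist_force: [-1.3, -0.5, 5.1]
width: 0.018
finger_force: 29.3
```

Call:
apply_moves([
  [0,0,0,0,0,0.003,10],
  [0,0,0,0,0,0.007,10],
  [0,0,0,0,0,0.015,10],
  [0,0,0,0,0,0.04,10],
  [0,0,0,0,0,0.08,10],
])

```text
time: 10.0
tool_pos: [0.5621, -0.0083, 0.1071]
ee_rot: [3.139, -0.007, -2.96]
wrist_force: [0.6, 0.2, -1.1]
width: 0.018
finger_force: 29.3
```

Call:
apply_moves([
  [0,0,-0.06,0,0,0.045,10],
  [0,0,-0.12,0,0,0.09,10],
  [0,0,-0.18,-0.005,0.01,0.135,10],
  [0,0,-0.25,-0.01,0.03,0.16,10],
  [0,0,-0.316,-0.015,0.06,0.16,10],
])

```text
time: 10.5
tool_pos: [0.5514, 0.051, 0.2759]
ee_rot: [3.141, 0.011, 3.001]
wrist_force: [0.3, 0.0, -0.8]
width: 0.0182
finger_force: 29.3
```

Call:
apply_moves([
  [0,0,0,-0.008,0.046,0,10],
  [0,0,0,-0.016,0.092,0,10],
  [0,0,0,-0.024,0.138,0,10],
  [0,0,0,-0.032,0.184,0,10],
  [0,0,0,-0.04,0.23,0,10],
])

```text
time: 11.0
tool_pos: [0.5089, 0.2833, 0.2699]
ee_rot: [3.141, 0.001, 3.007]
wrist_force: [0.8, -0.6, 0.3]
width: 0.0178
finger_force: 29.3
```

Call:
apply_moves([
  [0,0,0,-0.0085,0.03,0,10],
  [0,0,0,-0.0085,0.0495,0,10],
  [0,0,0,-0.0085,0.0495,-0.015,10],
  [0,0,0,-0.0085,0.0495,-0.03,10],
  [0,0,0,-0.0085,0.0495,-0.03,10],
])

```text
time: 11.5
tool_pos: [0.5003, 0.3297, 0.2361]
ee_rot: [-3.138, -0.005, 3.006]
wrist_force: [0.5, -0.1, -1.4]
width: 0.0179
finger_force: 29.3
```

```bash
python3 - <<'E'
from h import *
s=snapshot("scene"); save(s,"b1.png",(310,80,450,220),4)
o=get_obs();print(o["time"],o["tool_pos"],o["ee_rot"],o["wrist_force"])
E
```

```text
11.55 [0.50077478 0.32977148 0.23755191] [-3.13911416e+00 -2.92801120e-03  3.00543135e+00] [ 0.1243634   0.26765514 -1.61339724]
```

View pics/b1.png

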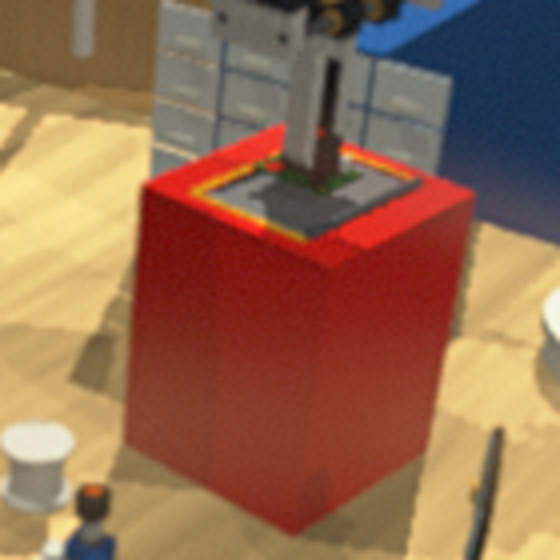

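The crop b1 shows the board level above the flap at (315,180), inside the yellow edge. Pushing it down.

Call:
apply_moves([
  [0,0,0,0,0,-0.015,10],
  [0,0,0,0,0,-0.03,10],
  [0,0,0,0,0,-0.045,10],
  [0,0,0,0,0,-0.06,10],
  [0,0,0,0,0,-0.061,10],
])

```text
time: 12.05
tool_pos: [0.4993, 0.3301, 0.1744]
ee_rot: [-3.138, -0.006, 3.007]
wrist_force: [-0.8, -0.3, -1.1]
width: 0.0175
finger_force: 30.0
```

Call:
apply_moves([
  [0,0,0,0,0,-0.001,10],
  [0,0,0,0,0,-0.001,42],
  [0,0,0,0,0,-0.001,42],
  [0,0,0,0,0,-0.001,42],
  [0,0,0,0,0,-0.001,42],
])

```text
time: 12.55
tool_pos: [0.5014, 0.3312, 0.1784]
ee_rot: [3.141, 0.001, 3.007]
wrist_force: [0.3, 0.3, 0.8]
width: 0.0388
finger_force: 0.2
```

Call:
apply_moves([
  [0,0,0,0,0,0,42],
  [0,0,0,0,0,0.02,42],
  [0,0,0,0,0,0.04,42],
  [0,0,0,0,0,0.06,42],
  [0,0,0,0,0,0.09,42],
])

```text
time: 13.05
tool_pos: [0.5005, 0.3307, 0.2667]
ee_rot: [-3.14, -0.002, 3.007]
wrist_force: [0.1, 0.8, -0.2]
width: 0.0396
finger_force: 0.0
```

```bash
cat >> h.py <<'E'
yw=.1815;FR=np.array([[np.cos(yw),-np.sin(yw)],[np.sin(yw),np.cos(yw)]]);O=np.array([.570,.005])
E
python3 - <<'E'
from h import *
np.set_printoptions(precision=4,suppress=True)
s=snapshot("scene")
im=s["pixels"].astype(int); m=((im[:,:,0]>150)&(im[:,:,1]<70)&(im[:,:,2]<70)).astype(np.uint8); m[:, :300]=0;m[:230]=0;m[290:]=0;m[:,350:]=0
n,l,st,ce=cv2.connectedComponentsWithStats(m)
for i in range(1,n):
    w=toworld(s,ce[i],.05)[0,:2]; print(st[i,4],ce[i],w,"frame",(w-O)@FR)
for r in masks_of("scene","failed1")[:3]: print(r["score"],r["extent"])
for r in masks_of("scene","flap")[:1]: print(r["score"],r["extent"])
save(s,"b2.png",(310,80,450,280),3)
E
```

```text
28 [320.7857 258.1786] [ 0.5788 -0.0614] frame [-0.0033 -0.0669]
18 [310.8889 268.2778] [ 0.5819 -0.1016] frame [-0.0076 -0.107 ]
0.62 [308.2, 258.5, 332.5, 276.4]
0.94 [363.8, 115.9, 412.1, 140.2]
```

View pics/b2.png

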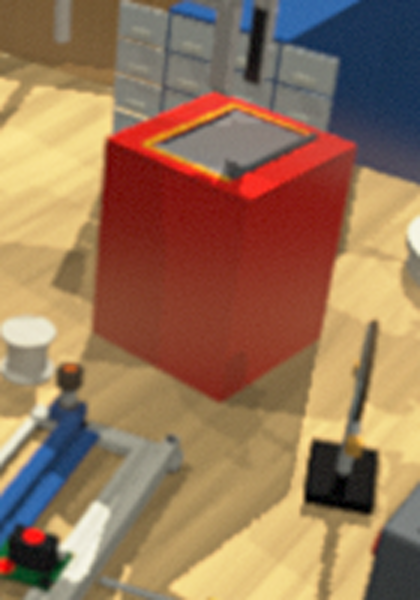

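The crop b2 shows the flap shut (235,140), the board gone, and one failed board left at (35,550).

Call:
apply_moves([
  [0,0,0.06,0.004,-0.046,0,45],
  [0,0,0.12,0.008,-0.092,0,45],
  [0,0,0.18,0.012,-0.138,0,45],
  [0,0,0.25,0.016,-0.184,0,45],
  [0,0,0.316,0.02,-0.23,0,45],
])

```text
time: 13.7
tool_pos: [0.5203, 0.0993, 0.2655]
ee_rot: [3.141, -0.003, -2.957]
wrist_force: [0.8, -0.1, -0.5]
width: 0.0422
finger_force: 0.0
```

Call:
apply_moves([
  [0,0,0,0.014,-0.04,-0.02,45],
  [0,0,0,0.028,-0.08,-0.04,45],
  [0,0,0,0.042,-0.12,-0.06,45],
  [0,0,0,0.058,-0.1615,-0.08,45],
  [0,0,0,0.058,-0.1615,-0.12,45],
])

```text
time: 14.2
tool_pos: [0.581, -0.066, 0.1471]
ee_rot: [-3.138, 0.003, -2.966]
wrist_force: [0.1, 0.8, -0.4]
width: 0.0421
finger_force: 0.0
```

Call:
apply_moves([
  [0,0,0,0,0,-0.04,45],
  [0,0,0,0,0,-0.075,45],
  [0,0,0,0,0,-0.085,45],
  [0,0,0,0,0,-0.085,45],
  [0,0,0,0,0,-0.085,45],
])

```text
time: 14.7
tool_pos: [0.5799, -0.0606, 0.0639]
ee_rot: [-3.141, 0.002, -2.96]
wrist_force: [-0.7, 0.1, 0.2]
width: 0.0425
finger_force: 0.0
```

Down, grip, slide −4 mm along frame x, lift.

Call:
apply_moves([
  [0,0,0,0,0,-0.015,45],
  [0,0,0,0,0,-0.03,45],
  [0,0,0,0,0,-0.034,45],
  [0,0,0,0,0,-0.034,10],
  [0,0,0,0,0,-0.034,10],
])

```text
time: 15.2
tool_pos: [0.5791, -0.0604, 0.0285]
ee_rot: [3.142, -0.0, -2.96]
wrist_force: [0.8, 0.0, -0.1]
width: 0.0298
finger_force: 0.0
```

Call:
apply_moves([
  [0,0,0,0,0,0,10],
  [0,0,0,0,0,0,10],
  [0,0,0,0,0,0,10],
  [0,0,0,0,0,0,10],
  [0,0,0,0,0,0,10],
])

```text
time: 15.7
tool_pos: [0.5795, -0.0607, 0.0291]
ee_rot: [-3.141, 0.001, -2.96]
wrist_force: [-0.2, -0.3, 1.8]
width: 0.018
finger_force: 29.6
```

Call:
apply_moves([
  [0,0,0,0,0,0.0005,10],
  [0,0,0,-0.002,-0.0004,0.001,10],
  [0,0,0,-0.004,-0.0008,0.001,10],
  [0,0,0,-0.005,-0.001,0.001,10],
  [0,0,0,-0.005,-0.001,0.001,10],
])

```text
time: 16.2
tool_pos: [0.5734, -0.0614, 0.0292]
ee_rot: [3.141, -0.001, -2.96]
wrist_force: [0.6, 0.1, -0.4]
width: 0.018
finger_force: 29.6
```

Call:
apply_moves([
  [0,0,0,0,0,0.003,10],
  [0,0,0,0,0,0.007,10],
  [0,0,0,0,0,0.015,10],
  [0,0,0,0,0,0.04,10],
  [0,0,0,0,0,0.08,10],
])

```text
time: 16.7
tool_pos: [0.5719, -0.0611, 0.1077]
ee_rot: [3.139, -0.006, -2.96]
wrist_force: [1.0, 0.0, -1.7]
width: 0.0176
finger_force: 29.6
```

Call:
apply_moves([
  [0,0,-0.06,0,0,0.045,10],
  [0,0,-0.12,0,0.01,0.09,10],
  [0,0,-0.18,-0.005,0.02,0.135,10],
  [0,0,-0.25,-0.012,0.05,0.16,10],
  [0,0,-0.316,-0.02,0.095,0.16,10],
])

```text
time: 17.2
tool_pos: [0.556, 0.0327, 0.2764]
ee_rot: [3.141, 0.012, 3.0]
wrist_force: [0.9, 0.0, -1.4]
width: 0.0178
finger_force: 29.6
```

Call:
apply_moves([
  [0,0,0,-0.009,0.048,0,10],
  [0,0,0,-0.018,0.096,0,10],
  [0,0,0,-0.027,0.144,0,10],
  [0,0,0,-0.036,0.192,0,10],
  [0,0,0,-0.045,0.24,0,10],
])

```text
time: 17.7
tool_pos: [0.5083, 0.2754, 0.2706]
ee_rot: [3.141, 0.001, 3.007]
wrist_force: [-0.0, 1.1, -1.0]
width: 0.018
finger_force: 29.6
```

Call:
apply_moves([
  [0,0,0,-0.007,0.04,0,10],
  [0,0,0,-0.007,0.0576,0,10],
  [0,0,0,-0.007,0.0576,0,10],
  [0,0,0,-0.007,0.0576,-0.015,10],
  [0,0,0,-0.007,0.0576,-0.03,10],
])

```text
time: 18.2
tool_pos: [0.503, 0.3297, 0.24]
ee_rot: [3.141, 0.002, 3.005]
wrist_force: [-0.7, -0.5, -0.9]
width: 0.0179
finger_force: 29.6
```

Call:
apply_moves([
  [0,0,0,0,0,-0.015,10],
  [0,0,0,0,0,-0.03,10],
  [0,0,0,0,0,-0.045,10],
  [0,0,0,0,0,-0.06,10],
  [0,0,0,0,0,-0.062,10],
])

```text
time: 18.7
tool_pos: [0.5006, 0.3302, 0.174]
ee_rot: [-3.138, -0.005, 3.007]
wrist_force: [-0.3, 0.4, -1.0]
width: 0.0177
finger_force: 30.0
```

Call:
apply_moves([
  [0,0,0,0,0,-0.002,10],
  [0,0,0,0,0,-0.002,42],
  [0,0,0,0,0,-0.002,42],
  [0,0,0,0,0,-0.002,42],
  [0,0,0,0,0,-0.002,42],
])

```text
time: 19.2
tool_pos: [0.5024, 0.3314, 0.1765]
ee_rot: [3.141, 0.001, 3.007]
wrist_force: [-0.0, 1.0, 0.5]
width: 0.0392
finger_force: 0.2
```

Call:
apply_moves([
  [0,0,0,0,0,0,42],
  [0,0,0,0,0,0.02,42],
  [0,0,0,0,0,0.04,42],
  [0,0,0,0,0,0.06,42],
  [0,0,0,0,0,0.09,42],
])

```text
time: 19.7
tool_pos: [0.5015, 0.3308, 0.2647]
ee_rot: [-3.14, -0.003, 3.007]
wrist_force: [1.2, -0.2, -0.9]
width: 0.0393
finger_force: 0.0
```

```bash
cat > fresh.py <<'E'
from h import *
np.set_printoptions(precision=4,suppress=True)
# mat-side boards from both cameras: mask (top) rect yaw, dark sink centroid, NN origin
S={n:snapshot(n) for n in ("top","scene")}
for n in S:
    s=S[n]; im=s["pixels"].astype(int)
    for r in masks_of(n,"fresh1"):
        if r["score"]<.3: continue
        p=np.argwhere(r["mask"])[:,::-1].astype(float); px=im[r["mask"]]
        w=toworld(s,p,.005)[:,:2]; rc=cv2.minAreaRect((w*1000).astype(np.float32))
        d=px.max(1)<45; wd=toworld(s,p[d],.03)[:,:2] if d.sum()>20 else np.zeros((1,2))
        print(n,"mask",round(r["score"],2),np.round(rc[0]),np.round(rc[1]),round(rc[2],1),"RGB",px[~d].mean(0).round(),"dark",d.sum(),wd.mean(0))
    for r in place_of(n,"fresh1"):
        if r["score"]>.3: print(n,"place",round(r["score"],2),toworld(s,r["pixel"],.002)[0,:2])
o=get_obs();print(o["time"],o["tool_pos"],o["ee_rot"])
E
python3 fresh.py
```

```text
top mask 0.86 [ 704. -283.] [47. 63.] 62.3 RGB [83. 60. 83.] dark 0 [0. 0.]
top mask 0.81 [ 566. -377.] [50. 61.] 82.4 RGB [50. 67. 51.] dark 86 [ 0.5632 -0.3719]
top mask 0.79 [ 565. -290.] [61. 48.] 5.8 RGB [52. 65. 49.] dark 16 [0. 0.]
top mask 0.76 [ 284. -312.] [62. 47.] 10.9 RGB [119.  80. 121.] dark 0 [0. 0.]
top mask 0.73 [ 473. -277.] [47. 57.] 89.7 RGB [56. 73. 54.] dark 0 [0. 0.]
top place 0.88 [ 0.7045 -0.2852]
top place 0.77 [ 0.4732 -0.2827]
top place 0.74 [ 0.2903 -0.3087]
top place 0.59 [ 0.5638 -0.3799]
scene mask 0.98 [ 280. -315.] [73. 49.] 7.0 RGB [ 96.  59. 105.] dark 9 [0. 0.]
scene mask 0.85 [ 564. -290.] [69. 52.] 3.5 RGB [34. 68. 50.] dark 302 [ 0.5741 -0.2988]
scene mask 0.75 [ 563. -379.] [49. 68.] 82.7 RGB [32. 70. 45.] dark 309 [ 0.5755 -0.3853]
scene mask 0.74 [ 470. -279.] [73. 51.] 0.9 RGB [35. 70. 53.] dark 247 [ 0.4844 -0.2864]
scene mask 0.61 [ 703. -285.] [44. 63.] 64.5 RGB [73. 44. 81.] dark 18 [0. 0.]
scene mask 0.44 [382. 184.] [ 52. 116.] 36.4 RGB [182. 174. 150.] dark 0 [0. 0.]
scene place 0.8 [ 0.5613 -0.2907]
scene place 0.76 [ 0.5609 -0.3788]
scene place 0.75 [ 0.2827 -0.3162]
scene place 0.73 [ 0.701  -0.2822]
scene place 0.73 [0.5745 0.0515]
scene place 0.56 [ 0.4785 -0.2841]
20.0 [0.5016 0.3309 0.2638] [-3.1401 -0.002   3.0068]
```

Call:
apply_moves([
  [0,0,0.027,-0.001,-0.047,0,50],
  [0,0,0.054,-0.002,-0.094,0,50],
  [0,0,0.08,-0.003,-0.141,0,50],
  [0,0,0.11,-0.004,-0.188,0,50],
  [0,0,0.135,-0.006,-0.235,0,50],
])

```text
time: 20.5
tool_pos: [0.4949, 0.0943, 0.2634]
ee_rot: [-3.141, -0.003, -3.14]
wrist_force: [0.7, 0.9, -0.7]
width: 0.047
finger_force: 0.0
```

Call:
apply_moves([
  [0,0,0,-0.002,-0.048,0,50],
  [0,0,0,-0.004,-0.096,0,50],
  [0,0,0,-0.006,-0.144,0,50],
  [0,0,0,-0.008,-0.192,0,50],
  [0,0,0,-0.01,-0.24,0,50],
])

```text
time: 21.0
tool_pos: [0.4849, -0.1455, 0.2636]
ee_rot: [3.14, -0.003, -3.141]
wrist_force: [0.5, -0.1, -0.5]
width: 0.0468
finger_force: 0.0
```

Call:
apply_moves([
  [0,0,0,-0.005,-0.04,-0.02,50],
  [0,0,0,-0.01,-0.08,-0.045,50],
  [0,0,0,-0.0135,-0.12,-0.07,50],
  [0,0,0,-0.0135,-0.137,-0.1,50],
  [0,0,0,-0.0135,-0.137,-0.14,50],
])

```text
time: 21.5
tool_pos: [0.4719, -0.2836, 0.1237]
ee_rot: [-3.141, 0.0, 3.138]
wrist_force: [-0.1, 0.6, -0.5]
width: 0.0472
finger_force: 0.0
```

Call:
apply_moves([
  [0,0,0,0,0,-0.03,50],
  [0,0,0,0,0,-0.06,50],
  [0,0,0,0,0,-0.065,50],
  [0,0,0,0,0,-0.065,50],
  [0,0,0,0,0,-0.065,50],
])

```text
time: 22.0
tool_pos: [0.4732, -0.2813, 0.0617]
ee_rot: [-3.141, 0.002, -3.141]
wrist_force: [0.1, 0.3, 1.0]
width: 0.0468
finger_force: 0.0
```

```bash
python3 - <<'E'
from h import *
s=snapshot("scene"); save(s,"f1.png",(160,230,380,390),3)
o=get_obs();print(o["time"],o["tool_pos"],o["ee_rot"],o["wrist_force"])
E
```

```text
22.05 [ 0.47358714 -0.28160449  0.06244479] [-3.13962537e+00  2.69872943e-03 -3.14124632e+00] [-0.26994214 -0.3864415  -0.12235986]
```

View pics/f1.png

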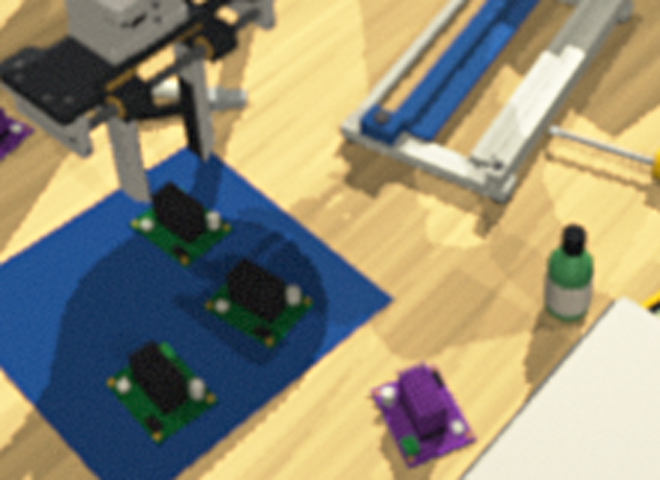

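The crop f1 shows the fingers straddling the first fresh board's heat sink (180,213). The frame is empty and the other two boards are undisturbed. Descend, grip, lift.

Call:
apply_moves([
  [0,0,0,0,0,-0.03,50],
  [0,0,0,0,0,-0.048,50],
  [0,0,0,0,0,-0.051,50],
  [0,0,0,0,0,-0.051,10],
  [0,0,0,0,0,-0.051,10],
])

```text
time: 22.55
tool_pos: [0.4737, -0.2818, 0.0116]
ee_rot: [-3.14, 0.003, -3.141]
wrist_force: [-0.1, 0.2, 0.3]
width: 0.0344
finger_force: 0.0
```

Call:
apply_moves([
  [0,0,0,0,0,0,10],
  [0,0,0,0,0,0,10],
  [0,0,0,0,0,0,10],
  [0,0,0,0,0,0,10],
  [0,0,0,0,0,0,10],
])

```text
time: 23.05
tool_pos: [0.4733, -0.2811, 0.0108]
ee_rot: [-3.141, 0.002, -3.141]
wrist_force: [-0.2, 1.7, 6.5]
width: 0.0176
finger_force: 30.0
```

Call:
apply_moves([
  [0,0,0,0,0,0.005,10],
  [0,0,0,0,0,0.03,10],
  [0,0,0,0,0,0.06,10],
  [0,0,0,0,0,0.09,10],
  [0,0,0,0,0,0.1,10],
])

```text
time: 23.55
tool_pos: [0.4738, -0.2822, 0.1128]
ee_rot: [-3.138, 0.004, -3.142]
wrist_force: [0.4, -0.7, 0.2]
width: 0.0179
finger_force: 30.0
```

```bash
cat > held.py <<'E'
# held-board offset: scene-camera NN origin and mask at height z_under, vs TCP
from h import *
import sys
np.set_printoptions(precision=4,suppress=True)
o=get_obs(); p=o["tool_pos"]; dz=float(sys.argv[1]); s=snapshot("scene"); o=get_obs()
print(o["time"],p,o["ee_rot"],o["width"])
zu=p[2]-dz
for r in place_of("scene","fresh1"):
    w=toworld(s,r["pixel"],zu)[0]
    if abs(w[:2]-p[:2]).max()<.04: print("held nn",round(r["score"],2),w, w[:2]-p[:2])
for y in (-.056,0,.056): print("slot y",y,"world",O+FR@[-.0075,y])
E
python3 held.py .0085
```

```text
23.6 [ 0.4738 -0.2822  0.1128] [-3.1376  0.0048 -3.1415] 0.017742972820277515
held nn 0.76 [ 0.4738 -0.2857  0.1043] [-0.     -0.0036]
slot y -0.056 world [ 0.5727 -0.0514]
slot y 0 world [0.5626 0.0036]
slot y 0.056 world [0.5525 0.0587]
```

Call:
apply_moves([
  [0,0,0.036,0.01,0.045,0,10],
  [0,0,0.072,0.02,0.09,0,10],
  [0,0,0.11,0.03,0.135,0,10],
  [0,0,0.145,0.04,0.18,0,10],
  [0,0,0.1815,0.05,0.225,0,10],
])

```text
time: 24.15
tool_pos: [0.5211, -0.054, 0.1067]
ee_rot: [3.14, -0.004, -2.959]
wrist_force: [0.7, -0.4, -1.0]
width: 0.018
finger_force: 30.0
```

Call:
apply_moves([
  [0,0,0,0.01,0.04,0,10],
  [0,0,0,0.02,0.08,0,10],
  [0,0,0,0.029,0.115,0,10],
  [0,0,0,0.029,0.115,-0.02,10],
  [0,0,0,0.029,0.115,-0.04,10],
])

```text
time: 24.65
tool_pos: [0.5507, 0.0605, 0.0669]
ee_rot: [3.141, -0.002, -2.957]
wrist_force: [0.4, 0.4, -1.1]
width: 0.0178
finger_force: 30.0
```

Call:
apply_moves([
  [0,0,0,0,0,0,10],
  [0,0,0,0,0,0,10],
  [0,0,0,0,0,0,10],
  [0,0,0,0,0,0,10],
  [0,0,0,0,0,0,10],
])

```text
time: 25.15
tool_pos: [0.5522, 0.0588, 0.0705]
ee_rot: [-3.141, 0.002, -2.96]
wrist_force: [0.4, -0.2, -0.3]
width: 0.0178
finger_force: 30.0
```

```bash
python3 held.py .0088
```

```text
25.2 [0.5522 0.0588 0.0705] [-3.1414  0.0016 -2.9603] 0.01771683263236369
held nn 0.56 [0.5482 0.0516 0.0617] [-0.0039 -0.0072]
slot y -0.056 world [ 0.5727 -0.0514]
slot y 0 world [0.5626 0.0036]
slot y 0.056 world [0.5525 0.0587]
```

Call:
apply_moves([
  [0,0,0,0.001,0,-0.012,10],
  [0,0,0,0.001,0,-0.024,10],
  [0,0,0,0.001,0,-0.032,10],
  [0,0,0,0.001,0,-0.037,10],
  [0,0,0,0.001,0,-0.04,10],
])

```text
time: 25.75
tool_pos: [0.5515, 0.0591, 0.0288]
ee_rot: [3.141, -0.003, -2.96]
wrist_force: [-5.0, -0.1, 9.7]
width: 0.0179
finger_force: 30.0
```

Call:
apply_moves([
  [0,0,0,0,0,-0.0005,10],
  [0,0,0,0,0,-0.001,10],
  [0,0,0,0,0,-0.001,10],
  [0,0,0,0,0,-0.001,10],
  [0,0,0,0,0,-0.001,10],
])

```text
time: 26.25
tool_pos: [0.5528, 0.0591, 0.0288]
ee_rot: [-3.142, 0.001, -2.96]
wrist_force: [-0.6, -0.4, 0.3]
width: 0.0177
finger_force: 30.0
```

Call:
apply_moves([
  [0,0,0,0,0,0,45],
  [0,0,0,0,0,0,45],
  [0,0,0,0,0,0,45],
  [0,0,0,0,0,0,45],
  [0,0,0,0,0,0.01,45],
])

```text
time: 26.75
tool_pos: [0.5512, 0.0591, 0.0372]
ee_rot: [3.141, -0.004, -2.96]
wrist_force: [-0.5, -0.1, 0.1]
width: 0.0423
finger_force: 0.0
```

Call:
apply_moves([
  [0,0,0,0,0,0.03,45],
  [0,0,0,0,0,0.07,45],
  [0,0,-0.03,0,-0.03,0.1,45],
  [0,0,-0.06,0,-0.075,0.1,45],
  [0,0,-0.09,0,-0.12,0.1,45],
])

```text
time: 27.25
tool_pos: [0.5537, -0.0619, 0.1416]
ee_rot: [-3.14, 0.005, -3.049]
wrist_force: [0.5, -0.5, -0.7]
width: 0.0425
finger_force: 0.0
```

Call:
apply_moves([
  [0,0,0,0.002,-0.045,0,50],
  [0,0,0,0.004,-0.09,0,50],
  [0,0,0,0.006,-0.13,-0.01,50],
  [0,0,0,0.006,-0.13,-0.02,50],
  [0,0,0,0.006,-0.13,-0.02,50],
])

```text
time: 27.75
tool_pos: [0.5574, -0.1911, 0.117]
ee_rot: [3.139, -0.003, -3.052]
wrist_force: [-0.1, -0.3, 0.3]
width: 0.0471
finger_force: 0.0
```

```bash
python3 fresh.py; python3 - <<'E'
from h import *
s=snapshot("scene"); save(s,"p1.png",(160,180,380,390),2.7)
E
```

```text
top mask 0.89 [556.  58.] [65. 46.] 11.5 RGB [58. 67. 50.] dark 0 [0. 0.]
top mask 0.71 [716. -12.] [163.  27.] 13.3 RGB [181. 151.  56.] dark 0 [0. 0.]
top mask 0.62 [ 283. -312.] [59. 47.] 11.7 RGB [84. 59. 86.] dark 0 [0. 0.]
top mask 0.57 [ 552. -291.] [40. 47.] 11.8 RGB [42. 70. 51.] dark 75 [ 0.5567 -0.2877]
top mask 0.44 [ 563. -387.] [30. 62.] 82.0 RGB [48. 68. 56.] dark 64 [ 0.5627 -0.3799]
top place 0.84 [0.5649 0.0561]
top place 0.69 [ 0.5585 -0.3804]
top place 0.61 [ 0.555  -0.2873]
top place 0.58 [ 0.2907 -0.3135]
scene mask 0.95 [ 563. -290.] [65. 49.] 7.7 RGB [37. 76. 49.] dark 282 [ 0.5737 -0.2987]
scene mask 0.94 [ 703. -286.] [46. 64.] 65.7 RGB [107.  66. 114.] dark 7 [0. 0.]
scene mask 0.92 [ 565. -380.] [47. 69.] 79.9 RGB [36. 77. 50.] dark 294 [ 0.5755 -0.385 ]
scene mask 0.82 [539.  82.] [61. 67.] 11.6 RGB [51. 73. 51.] dark 181 [0.5507 0.0599]
scene mask 0.78 [ 280. -316.] [72. 50.] 9.3 RGB [89. 56. 97.] dark 9 [0. 0.]
scene place 0.98 [ 0.7012 -0.2823]
scene place 0.89 [ 0.286  -0.3216]
scene place 0.83 [0.5432 0.0645]
scene place 0.67 [ 0.5642 -0.3749]
scene place 0.6 [ 0.5673 -0.2909]
28.05 [ 0.5591 -0.1897  0.1194] [-3.1411  0.0013 -3.0479]
```

View pics/p1.png

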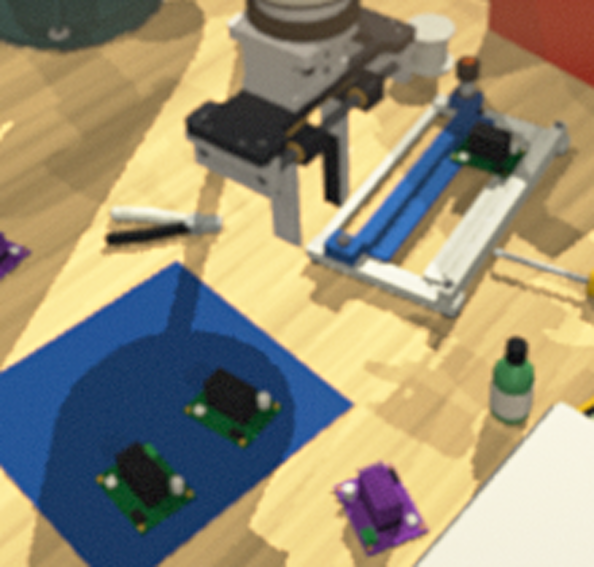

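The crop p1 shows the first board lying flat across both ledges at (490,145). The two boards left on the mat have not moved. Next is the one at (235,400).

Call:
apply_moves([
  [0,0,0,0.002,-0.04,0,50],
  [0,0,0,0.004,-0.08,0,50],
  [0,0,0,0.005,-0.1,-0.01,50],
  [0,0,0,0.005,-0.1,-0.04,50],
  [0,0,0,0.005,-0.1,-0.06,50],
])

```text
time: 28.6
tool_pos: [0.5629, -0.2906, 0.0563]
ee_rot: [3.14, -0.001, -3.051]
wrist_force: [0.1, 0.3, -0.2]
width: 0.047
finger_force: 0.0
```

Call:
apply_moves([
  [0,0,0,0,0,-0.02,50],
  [0,0,0,0,0,-0.04,50],
  [0,0,0,0,0,-0.0485,50],
  [0,0,0,0,0,-0.0485,30],
  [0,0,0,0,0,-0.0485,10],
])

```text
time: 29.1
tool_pos: [0.564, -0.2908, 0.0106]
ee_rot: [-3.141, 0.001, -3.05]
wrist_force: [-0.6, 0.3, -0.4]
width: 0.0345
finger_force: 0.0
```

Call:
apply_moves([
  [0,0,0,0,0,0,10],
  [0,0,0,0,0,0,10],
  [0,0,0,0,0,0,10],
  [0,0,0,0,0,0,10],
  [0,0,0,0,0,0,10],
])

```text
time: 29.6
tool_pos: [0.5643, -0.2912, 0.0115]
ee_rot: [-3.14, 0.002, -3.05]
wrist_force: [-0.5, 0.3, 6.0]
width: 0.0178
finger_force: 30.0
```

Call:
apply_moves([
  [0,0,0,0,0,0.005,10],
  [0,0,0,0,0,0.03,10],
  [0,0,0,0,0,0.06,10],
  [0,0,0.01,0,0.01,0.09,10],
  [0,0,0.02,0,0.04,0.1,10],
])

```text
time: 30.1
tool_pos: [0.5645, -0.2537, 0.1133]
ee_rot: [-3.137, 0.004, -3.033]
wrist_force: [0.8, 0.6, -1.2]
width: 0.0178
finger_force: 30.0
```

Call:
apply_moves([
  [0,0,0.015,0,0.046,0,10],
  [0,0,0.03,0,0.092,0,10],
  [0,0,0.045,0,0.138,0,10],
  [0,0,0.06,-0.001,0.184,0,10],
  [0,0,0.0715,-0.001,0.23,0,10],
])

```text
time: 30.6
tool_pos: [0.5615, -0.0193, 0.1092]
ee_rot: [3.141, -0.002, -2.958]
wrist_force: [-0.2, 0.1, -0.8]
width: 0.0176
finger_force: 30.0
```

Call:
apply_moves([
  [0,0,0,0,0.0248,0,10],
  [0,0,0,0,0.0248,-0.015,10],
  [0,0,0,0,0.0248,-0.03,10],
  [0,0,0,0,0.0248,-0.04,10],
  [0,0,0,0,0.0248,-0.04,10],
])

```text
time: 31.1
tool_pos: [0.5603, 0.0026, 0.0665]
ee_rot: [3.14, -0.006, -2.96]
wrist_force: [-1.0, -0.1, -1.2]
width: 0.0177
finger_force: 30.0
```

Call:
apply_moves([
  [0,0,0,0,0,0,10],
  [0,0,0,0,0,0,10],
  [0,0,0,0,0,0,10],
  [0,0,0,0,0,0,10],
  [0,0,0,0,0,0,10],
])

```text
time: 31.6
tool_pos: [0.5628, 0.0038, 0.0705]
ee_rot: [-3.141, 0.001, -2.958]
wrist_force: [0.1, 0.6, -0.7]
width: 0.0179
finger_force: 30.0
```

Call:
apply_moves([
  [0,0,0,0,0,-0.012,10],
  [0,0,0,0,0,-0.024,10],
  [0,0,0,0,0,-0.032,10],
  [0,0,0,0,0,-0.037,10],
  [0,0,0,0,0,-0.04,10],
])

```text
time: 32.1
tool_pos: [0.5615, 0.004, 0.0295]
ee_rot: [3.141, -0.003, -2.958]
wrist_force: [-6.2, 0.3, 10.2]
width: 0.0172
finger_force: 30.0
```

Call:
apply_moves([
  [0,0,0,0,0,-0.0005,10],
  [0,0,0,0,0,-0.001,10],
  [0,0,0,0,0,-0.001,10],
  [0,0,0,0,0,-0.001,10],
  [0,0,0,0,0,-0.001,10],
])

```text
time: 32.6
tool_pos: [0.5627, 0.0039, 0.0294]
ee_rot: [-3.142, 0.001, -2.958]
wrist_force: [-2.4, -0.4, 3.1]
width: 0.0179
finger_force: 30.0
```

Call:
apply_moves([
  [0,0,0,0,0,0,45],
  [0,0,0,0,0,0,45],
  [0,0,0,0,0,0,45],
  [0,0,0,0,0,0,45],
  [0,0,0,0,0,0.01,45],
])

```text
time: 33.1
tool_pos: [0.5612, 0.004, 0.0376]
ee_rot: [3.141, -0.004, -2.958]
wrist_force: [0.7, 0.7, 0.1]
width: 0.0423
finger_force: 0.0
```

Call:
apply_moves([
  [0,0,0,0,0,0.03,45],
  [0,0,0,0,0,0.07,45],
  [0,0,-0.06,0,-0.03,0.1,45],
  [0,0,-0.12,0,-0.075,0.1,45],
  [0,0,-0.18,0,-0.12,0.1,45],
])

```text
time: 33.6
tool_pos: [0.5638, -0.1172, 0.1422]
ee_rot: [-3.14, 0.005, -3.139]
wrist_force: [0.1, 1.0, -1.0]
width: 0.0427
finger_force: 0.0
```

Call:
apply_moves([
  [0,0,-0.03,0,-0.045,0,50],
  [0,0,-0.06,0,-0.09,0,50],
  [0,0,-0.09,0,-0.135,0,50],
  [0,0,-0.133,0,-0.16,0,50],
  [0,0,-0.133,0,-0.16,-0.02,50],
])

```text
time: 34.1
tool_pos: [0.5639, -0.2814, 0.1228]
ee_rot: [-3.137, 0.007, 3.006]
wrist_force: [0.3, 0.1, 1.0]
width: 0.047
finger_force: 0.0
```

```bash
python3 fresh.py
```

```text
top mask 0.96 [567.   3.] [61. 47.] 10.7 RGB [62. 76. 54.] dark 0 [0. 0.]
top mask 0.84 [ 705. -283.] [46. 60.] 63.9 RGB [94. 65. 99.] dark 0 [0. 0.]
top mask 0.76 [555.  60.] [61. 45.] 12.4 RGB [58. 68. 50.] dark 0 [0. 0.]
top mask 0.64 [ 556. -376.] [47. 49.] 86.8 RGB [42. 67. 51.] dark 75 [ 0.5571 -0.3721]
top place 0.92 [0.5616 0.0628]
top place 0.89 [ 0.7039 -0.2886]
top place 0.75 [ 0.512  -0.3345]
top place 0.63 [0.5657 0.013 ]
top place 0.6 [ 0.5618 -0.3759]
top place 0.35 [ 0.2933 -0.3201]
scene mask 0.96 [549.  24.] [62. 66.] 11.8 RGB [58. 89. 64.] dark 190 [0.5614 0.006 ]
scene mask 0.92 [ 703. -285.] [46. 67.] 63.3 RGB [102.  64. 109.] dark 9 [0. 0.]
scene mask 0.82 [ 565. -379.] [45. 62.] 82.1 RGB [39. 80. 47.] dark 279 [ 0.5764 -0.3855]
scene mask 0.78 [ 280. -315.] [80. 53.] 10.5 RGB [96. 63. 97.] dark 7 [0. 0.]
scene mask 0.52 [538.  82.] [64. 71.] 11.7 RGB [59. 75. 59.] dark 168 [0.5511 0.059 ]
scene mask 0.42 [535.  40.] [158. 349.] 12.3 RGB [140. 148. 149.] dark 0 [0. 0.]
scene place 0.96 [ 0.2853 -0.3175]
scene place 0.8 [ 0.7067 -0.2889]
scene place 0.6 [0.5402 0.0745]
scene place 0.58 [ 0.5649 -0.3775]
scene place 0.58 [0.5518 0.0248]
34.4 [ 0.563  -0.2756  0.1202] [-3.1412  0.0013  3.0129]
```

Call:
apply_moves([
  [0,0,0,0.001,-0.04,0,50],
  [0,0,0,0.001,-0.08,0,50],
  [0,0,0,0.001,-0.1025,-0.01,50],
  [0,0,0,0.001,-0.1025,-0.04,50],
  [0,0,0,0.001,-0.1025,-0.06,50],
])

```text
time: 34.9
tool_pos: [0.5638, -0.3789, 0.0588]
ee_rot: [-3.141, 0.001, 3.012]
wrist_force: [0.0, 1.5, -0.5]
width: 0.0469
finger_force: 0.0
```

Call:
apply_moves([
  [0,0,0,0,0,-0.02,50],
  [0,0,0,0,0,-0.04,50],
  [0,0,0,0,0,-0.0492,50],
  [0,0,0,0,0,-0.0492,30],
  [0,0,0,0,0,-0.0492,10],
])

```text
time: 35.4
tool_pos: [0.5643, -0.3787, 0.0112]
ee_rot: [-3.141, 0.002, 3.012]
wrist_force: [0.1, 0.2, 1.1]
width: 0.0349
finger_force: 0.0
```

Call:
apply_moves([
  [0,0,0,0,0,0,10],
  [0,0,0,0,0,0,10],
  [0,0,0,0,0,0,10],
  [0,0,0,0,0,0,10],
  [0,0,0,0,0,0,10],
])

```text
time: 35.9
tool_pos: [0.5643, -0.3791, 0.0115]
ee_rot: [-3.141, 0.002, 3.012]
wrist_force: [0.2, 0.0, 5.3]
width: 0.0174
finger_force: 30.0
```

Call:
apply_moves([
  [0,0,0,0,0,0.005,10],
  [0,0,0,0,0,0.03,10],
  [0,0,0,0,0,0.06,10],
  [0,0,0.04,0,0.01,0.09,10],
  [0,0,0.08,0,0.04,0.1,10],
])

```text
time: 36.4
tool_pos: [0.5643, -0.3416, 0.1133]
ee_rot: [-3.137, 0.004, 3.09]
wrist_force: [1.3, 0.3, -1.1]
width: 0.0178
finger_force: 30.0
```

Call:
apply_moves([
  [0,0,0.045,0.002,0.046,0,10],
  [0,0,0.09,0.004,0.092,0,10],
  [0,0,0.135,0.006,0.138,0,10],
  [0,0,0.18,0.008,0.184,0,10],
  [0,0,0.231,0.0084,0.23,0,10],
])

```text
time: 36.9
tool_pos: [0.5712, -0.1068, 0.1091]
ee_rot: [3.141, -0.001, -2.959]
wrist_force: [0.7, 0.1, -0.3]
width: 0.0175
finger_force: 30.0
```

Call:
apply_moves([
  [0,0,0,0,0.04,0,10],
  [0,0,0,0,0.0577,0,10],
  [0,0,0,0,0.0577,-0.02,10],
  [0,0,0,0,0.0577,-0.04,10],
  [0,0,0,0,0.0577,-0.04,10],
])

```text
time: 37.4
tool_pos: [0.5689, -0.0501, 0.0658]
ee_rot: [3.139, -0.008, -2.96]
wrist_force: [0.1, 0.7, -1.4]
width: 0.0178
finger_force: 30.0
```

Call:
apply_moves([
  [0,0,0,0,0,0,10],
  [0,0,0,0,0,0,10],
  [0,0,0,0,0,0,10],
  [0,0,0,0,0,0,10],
  [0,0,0,0,0,0,10],
])

```text
time: 37.9
tool_pos: [0.5723, -0.0511, 0.0705]
ee_rot: [-3.141, 0.001, -2.961]
wrist_force: [-0.2, -0.0, 0.0]
width: 0.0176
finger_force: 30.0
```

Call:
apply_moves([
  [0,0,0,0,0,-0.012,10],
  [0,0,0,0,0,-0.024,10],
  [0,0,0,0,0,-0.032,10],
  [0,0,0,0,0,-0.037,10],
  [0,0,0,0,0,-0.04,10],
])

```text
time: 38.4
tool_pos: [0.5708, -0.0507, 0.0294]
ee_rot: [3.14, -0.003, -2.96]
wrist_force: [-7.1, 1.0, 10.7]
width: 0.0174
finger_force: 30.0
```

Call:
apply_moves([
  [0,0,0,0,0,-0.0005,10],
  [0,0,0,0,0,-0.001,10],
  [0,0,0,0,0,-0.001,10],
  [0,0,0,0,0,-0.001,10],
  [0,0,0,0,0,-0.001,10],
])

```text
time: 38.9
tool_pos: [0.572, -0.0509, 0.0294]
ee_rot: [-3.142, 0.0, -2.96]
wrist_force: [-3.5, 0.2, 5.1]
width: 0.0177
finger_force: 30.0
```

Call:
apply_moves([
  [0,0,0,0,0,0,45],
  [0,0,0,0,0,0,45],
  [0,0,0,0,0,0,45],
  [0,0,0,0,0,0,45],
  [0,0,0,0,0,0.01,45],
])

```text
time: 39.4
tool_pos: [0.5706, -0.0507, 0.0372]
ee_rot: [3.14, -0.004, -2.96]
wrist_force: [-0.9, 0.1, -1.1]
width: 0.0421
finger_force: 0.0
```

Call:
apply_moves([
  [0,0,0,0,0,0.03,45],
  [0,0,0,0,0,0.07,45],
  [0,0,0,0,0,0.11,45],
  [0,0,0,-0.05,0,0.11,45],
  [0,0,0,-0.1,0,0.11,45],
])

```text
time: 39.9
tool_pos: [0.473, -0.0514, 0.1516]
ee_rot: [-3.14, 0.004, -2.96]
wrist_force: [-1.2, 0.6, -0.6]
width: 0.0424
finger_force: 0.0
```

```bash
python3 fresh.py | grep -v place;  python3 - <<'E'
from h import *
s=snapshot("scene"); save(s,"p2.png",(250,180,400,310),4.5)
for r in place_of("scene","knob")[:2]: print(r["score"],r["pixel"],toworld(s,r["pixel"],.063))
E
```

```text
top mask 0.93 [ 704. -282.] [50. 64.] 62.3 RGB [109.  76. 107.] dark 0 [0. 0.]
top mask 0.69 [ 286. -312.] [63. 50.] 10.5 RGB [107.  74. 105.] dark 0 [0. 0.]
top mask 0.67 [570.  20.] [24. 53.] 84.7 RGB [60. 79. 55.] dark 0 [0. 0.]
top mask 0.57 [555.  59.] [61. 46.] 11.1 RGB [50. 59. 43.] dark 4 [0. 0.]
top mask 0.54 [727. 219.] [113. 105.] 83.6 RGB [77. 70. 56.] dark 0 [0. 0.]
scene mask 0.95 [ 702. -285.] [47. 67.] 64.6 RGB [107.  67. 111.] dark 9 [0. 0.]
scene mask 0.94 [ 280. -315.] [76. 50.] 9.3 RGB [103.  64. 110.] dark 7 [0. 0.]
scene mask 0.93 [560. -31.] [62. 61.] 9.7 RGB [58. 91. 64.] dark 207 [ 0.5724 -0.0488]
scene mask 0.63 [533.  39.] [151. 341.] 11.9 RGB [134. 142. 145.] dark 0 [0. 0.]
scene mask 0.55 [549.  26.] [63. 65.] 10.3 RGB [62. 93. 67.] dark 200 [0.5615 0.0059]
scene mask 0.54 [539.  83.] [57. 69.] 16.0 RGB [48. 68. 49.] dark 193 [0.5507 0.0597]
40.2 [ 0.4734 -0.0511  0.15  ] [-3.1406  0.0027 -2.9604]
0.63 [333.2, 204.6] [[0.4862586  0.11248634 0.063     ]]
```

View pics/p2.png

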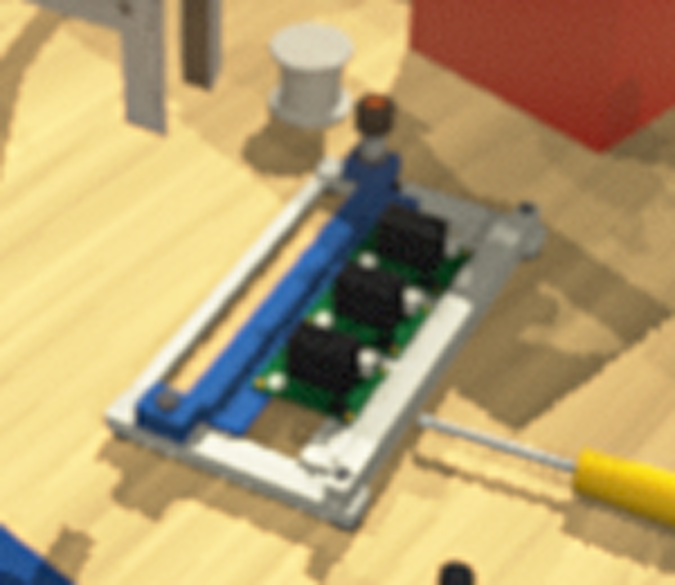

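The crop p2 shows all three fresh boards flat between the rails at (410,237), (370,295) and (328,355), and the knob at (375,113). Back to the knob.

Call:
apply_moves([
  [0,0,0,0.004,0.045,0,50],
  [0,0,0,0.008,0.09,0,50],
  [0,0,0,0.012,0.13,0,52],
  [0,0,0,0.0135,0.1624,0,55],
  [0,0,0,0.0135,0.1624,-0.02,55],
])

```text
time: 40.8
tool_pos: [0.4887, 0.1157, 0.1316]
ee_rot: [3.14, 0.007, -2.955]
wrist_force: [-0.1, -0.4, 0.1]
width: 0.0514
finger_force: 0.0
```

Call:
apply_moves([
  [0,0,0,0,0,-0.03,55],
  [0,0,0,0,0,-0.06,55],
  [0,0,0,0,0,-0.075,55],
  [0,0,0,0,0,-0.082,55],
  [0,0,0,0,0,-0.082,55],
])

```text
time: 41.3
tool_pos: [0.4855, 0.1116, 0.0458]
ee_rot: [3.141, -0.002, -2.96]
wrist_force: [-0.2, 0.1, -0.7]
width: 0.0518
finger_force: 0.0
```

Call:
apply_moves([
  [0,0,0,0,0,0,10],
  [0,0,0,0,0,0,10],
  [0,0,0,0,0,0,10],
  [0,0,0,0,0,0,10],
  [0,0,0,0,0,0,10],
])

```text
time: 41.8
tool_pos: [0.4861, 0.1111, 0.0477]
ee_rot: [-3.141, 0.002, -2.96]
wrist_force: [0.2, -1.8, 1.9]
width: 0.0232
finger_force: 30.0
```

Call:
apply_moves([
  [0,0,0,0,0,0,10],
  [0,0,0,0,0,0.003,10],
  [0,0,0,0,0,0.006,10],
  [0,0,0,0,0,0.0095,10],
  [0,0,0,0,0,0.0105,10],
])

```text
time: 42.3
tool_pos: [0.4844, 0.1108, 0.0564]
ee_rot: [-3.141, -0.003, -2.961]
wrist_force: [1.5, -5.0, -7.2]
width: 0.0231
finger_force: 30.0
```

Call:
apply_moves([
  [0,0,0,0,0,0,10],
  [0,0,0,0.003,0.0005,0,10],
  [0,0,0,0.006,0.001,0,10],
  [0,0,0,0.009,0.0016,0,10],
  [0,0,0,0.012,0.0022,0,10],
])

```text
time: 42.8
tool_pos: [0.4952, 0.1128, 0.0558]
ee_rot: [-3.141, -0.006, -2.96]
wrist_force: [-1.7, -5.7, -6.9]
width: 0.023
finger_force: 30.0
```

Call:
apply_moves([
  [0,0,0,0.002,0.0004,0,10],
  [0,0,0,0.0035,0.0006,0,10],
  [0,0,0,0.0035,0.0006,0,10],
  [0,0,0,0.0035,0.0006,0,10],
  [0,0,0,0.0035,0.0006,0,10],
])

```text
time: 43.3
tool_pos: [0.4989, 0.1135, 0.0559]
ee_rot: [-3.141, -0.005, -2.96]
wrist_force: [-1.2, -5.4, -7.7]
width: 0.0233
finger_force: 30.0
```

Call:
apply_moves([
  [0,0,0,0,0,-0.003,10],
  [0,0,0,0,0,-0.006,10],
  [0,0,0,0,0,-0.009,10],
  [0,0,0,0,0,-0.0105,10],
  [0,0,0,0,0,-0.0105,10],
])

```text
time: 43.8
tool_pos: [0.5006, 0.1138, 0.0478]
ee_rot: [-3.141, -0.001, -2.96]
wrist_force: [-1.3, -5.1, -1.9]
width: 0.0236
finger_force: 30.0
```

Call:
apply_moves([
  [0,0,0,0,0,0,55],
  [0,0,0,0,0,0,55],
  [0,0,0,0,0,0,55],
  [0,0,0,0,0,0,55],
  [0,0,0,0,0,0.02,55],
])

```text
time: 44.3
tool_pos: [0.4987, 0.1145, 0.0644]
ee_rot: [3.14, -0.006, -2.96]
wrist_force: [-0.3, -0.1, -0.4]
width: 0.0517
finger_force: 0.0
```

Call:
apply_moves([
  [0,0,0,0,0,0.04,55],
  [0,0,0,0,0,0.08,55],
  [0,0,0,-0.04,0,0.11,55],
  [0,0,0,-0.09,0,0.12,55],
  [0,0,0,-0.14,0,0.12,55],
])

```text
time: 44.8
tool_pos: [0.3619, 0.1148, 0.1894]
ee_rot: [3.141, 0.005, -2.96]
wrist_force: [-0.3, 0.4, 1.2]
width: 0.0515
finger_force: 0.0
```

```bash
python3 - <<'E'
from h import *
np.set_printoptions(precision=4,suppress=True)
s=snapshot("scene"); 
for q,z in (("knob",.063),("rail_mid",.03)):
  for r in place_of("scene",q)[:2]: print(q,r["score"],r["pixel"],toworld(s,r["pixel"],z))
for r in masks_of("scene","fresh1"): print(round(r["score"],2),r["extent"])
t=snapshot("top")
a=s["pixels"][180:310,270:390,::-1]; b=t["pixels"][150:240,265,::-1]
A=cv2.resize(s["pixels"][195:295,270:370,::-1],None,fx=4,fy=4,interpolation=2)
B=cv2.resize(t["pixels"][145:245,275:375,::-1],None,fx=4,fy=4,interpolation=2)
cv2.imwrite("pics/e1.png",np.hstack([A,B]))
E
```

```text
knob 0.67 [345.6, 251.1] [[ 0.6164 -0.0176  0.063 ]]
knob 0.39 [336.4, 206.1] [[0.4967 0.1124 0.063 ]]
rail_mid 0.89 [320.9, 247.1] [[ 0.5423 -0.0123  0.03  ]]
rail_mid 0.43 [380.3, 189.8] [[0.5222 0.3005 0.03  ]]
0.91 [308.5, 253.2, 337.8, 274.9]
0.78 [138.0, 262.8, 173.5, 284.3]
0.77 [328.9, 228.1, 356.5, 246.1]
0.74 [321.3, 237.2, 347.3, 259.7]
0.68 [285.7, 352.1, 318.5, 384.1]
```

View pics/e1.png

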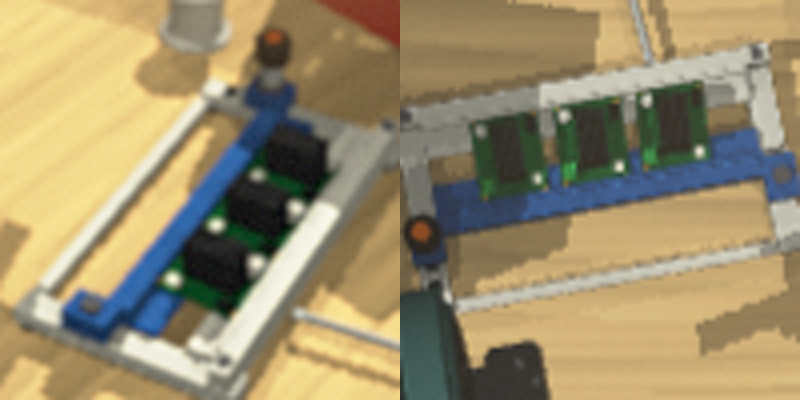

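```bash
python3 - <<'E'
from h import *
np.set_printoptions(precision=3,suppress=True)
def dot(im,c):
    x,y=c; a=im[y-9:y+9,x-9:x+9].astype(float); w=np.clip(a[:,:,2]-a[:,:,0]-0.9*(a[:,:,1]-a[:,:,0])-45,0,None)
    yy,xx=np.mgrid[y-9:y+9,x-9:x+9]; return [(w*xx).sum()/w.sum(),(w*yy).sum()/w.sum(),w.sum()]
def dark(im,c):
    x,y=c; a=im[y-9:y+12,x-9:x+9].astype(float).max(2); w=np.clip(90-a,0,None)
    return
s=snapshot("scene");t=snapshot("top"); save(s,"cur_s.png");save(t,"cur_t.png")
for f,c in (("scene0",(339,205)),("cur_s",(338,204)),("top0",(280,202)),("cur_t",(280,203))): print(f,dot(cv2.imread("pics/%s.png"%f),c))
def P(v,h): return np.r_[O+FR@[-.046-v,.119],h]
for nm,cam_ in (("scene",s),("top",t)):
    for v,l in ((0,0),(.002,0),(0,.0065),(.002,.0065)): print(nm,v,l,topix(cam_,P(v,.073+l))[0]-topix(cam_,P(0,.073))[0])
A=[cv2.resize(cv2.imread("pics/%s.png"%f)[190:230,315:360],None,fx=8,fy=8,interpolation=2) for f in ("scene0","cur_s")]
cv2.imwrite("pics/cmp.png",np.hstack(A))
E
```

```text
scene0 [np.float64(338.36817973406687), np.float64(203.88697845025212), np.float64(436.20000000000005)]
cur_s [np.float64(337.7849338700402), np.float64(203.81771132834965), np.float64(173.89999999999995)]
top0 [np.float64(279.48900000000003), np.float64(202.09480000000002), np.float64(499.99999999999994)]
cur_t [np.float64(279.6568914956012), np.float64(202.44323418516967), np.float64(238.7)]
scene 0 0 [0. 0.]
scene 0.002 0 [-0.694 -0.22 ]
scene 0 0.0065 [ 0.142 -2.037]
scene 0.002 0.0065 [-0.555 -2.256]
top 0 0 [0. 0.]
top 0.002 0 [0.134 0.768]
top 0 0.0065 [-0.219 -0.383]
top 0.002 0.0065 [-0.085  0.389]
```

View pics/cmp.png

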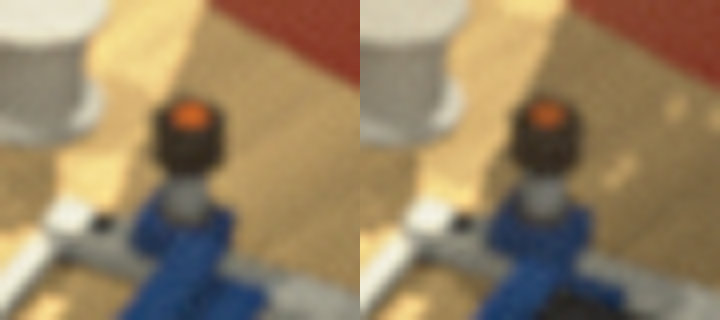

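```bash
python3 - <<'E'
from h import *
a=cv2.imread("pics/scene0.png")[112:145,358:415].astype(int); b=cv2.imread("pics/cur_s.png")[112:145,358:415].astype(int)
d=abs(a-b).max(2); print((d>40).sum(),d.mean())
for r in masks_of("scene","failed1")[:3]: print(r["score"],r["extent"])
E
```

```text
0 3.8203083466241363
0.75 [339.0, 110.9, 426.4, 217.8]
0.69 [321.3, 239.0, 345.6, 259.9]
```

The flap region matches the first picture, so it is shut. The pin is seated and the boards are clamped. Handing in.

```bash
python3 -c "
from bench import *
print(close_job())"
```

```text
the job is handed in; nothing more can be done
None
```

Job handed in at about 45 s of robot time: both red-stickered boards are in the scrap box with the flap shut, and all three fresh boards are clamped in the frame with the rail pinned back in its first hole.

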